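# Tare, stack and book in a tote on the bench scale

### The job

Book in the second tote on the bench scale: press TARE, then stack the second tote on the one on the platform, turned end for end so that it stands level on the rim lugs and does not nest, and let go of it; then press ADD, and last PRINT. Press each key fully home, one at a time, and let it spring back; do not press ON/OFF or ZERO, nor TARE once the tote is on, nor ADD or PRINT before it is. Keep the lower tote where it is and leave the other things on the table alone.

Things in the scene. Friction and masses are not known exactly. Their poses are not given: they have to be found in the camera images.
- panel_mid (a point): Centre of the weighing indicator's face: aluminium case 220 mm wide (y) by 140 mm deep, 62 mm above the table here, fixed, in the middle or to the right. Face tilted 0.21 rad down towards the robot; this point's axes are not tilted: x away from robot, y to its left. Flat display in the far half; one row of five black keys near the robot, left to right ON/OFF, ZERO, TARE, ADD, PRINT.
- key_power_top (a point): ON/OFF key: round, 22 mm, leftmost in the row seen from the robot. Point: centre of its top, 9 mm proud of the face; z square to the tilted face (the press is along -z; straight down works too), y along the row to the left. Keys are 40 mm apart.
- key_zero_top (a point): ZERO key: second from left, 24 mm (y) by 18 mm. Point: centre of its top, 9 mm proud of the face; z square to the tilted face (the press is along -z; straight down works too), y along the row to the left. Keys are 40 mm apart.
- key_tare_top (a point): TARE key: the middle one, 24 mm (y) by 18 mm. Point: centre of its top, 9 mm proud of the face; z square to the tilted face (the press is along -z; straight down works too), y along the row to the left. Keys are 40 mm apart.
- key_add_top (a point): ADD key: fourth from left, 24 mm (y) by 18 mm. Point: centre of its top, 9 mm proud of the face; z square to the tilted face (the press is along -z; straight down works too), y along the row to the left. Keys are 40 mm apart.
- key_print_top (a point): PRINT key: rightmost, the wide one, 30 mm (y) by 18 mm. Point: centre of its top, 9 mm proud of the face; z square to the tilted face (the press is along -z; straight down works too), y along the row to the left. Keys are 40 mm apart.
- key_power (a joint): Key stroke 0 (up) to 0.004 m (fully down, at its stop), sprung back by itself; about 1.5 N to start it moving, 5 N at the stop. A press counts beyond 0.003 with every other key below 0.001; up again below 0.001.
- key_zero (a joint): Key stroke 0 (up) to 0.004 m (fully down, at its stop), sprung back by itself; about 1.5 N to start it moving, 5 N at the stop. A press counts beyond 0.003 with every other key below 0.001; up again below 0.001.
- key_tare (a joint): Key stroke 0 (up) to 0.004 m (fully down, at its stop), sprung back by itself; about 1.5 N to start it moving, 5 N at the stop. A press counts beyond 0.003 with every other key below 0.001; up again below 0.001.
- key_add (a joint): Key stroke 0 (up) to 0.004 m (fully down, at its stop), sprung back by itself; about 1.5 N to start it moving, 5 N at the stop. A press counts beyond 0.003 with every other key below 0.001; up again below 0.001.
- key_print (a joint): Key stroke 0 (up) to 0.004 m (fully down, at its stop), sprung back by itself; about 1.5 N to start it moving, 5 N at the stop. A press counts beyond 0.003 with every other key below 0.001; up again below 0.001.
- pan_mid (a point): Centre of the steel top of the scale platform, 60 mm above the table; the platform is fixed, 260 mm along x, 196 mm along y, on the left.
- tote_a_mid (a point): Centre (42.5 mm up) of the lower tote: loose grey stack-nest tote, 0.8 kg with spools, standing on the scale platform. Both totes are alike: 210 mm long (x), 140 wide (y), 85 high; rim 10 mm thick, 18 mm deep, faces vertical, opening 190 by 120. The second one, stacked the right way (turned 180 degrees about vertical), stands 77 mm higher, with 8 mm play each way inside the rim.
- tote_a_lug_end (a point): Top of the lower tote's rim, middle of its +x end. Lugs (in both totes): flat ledges 8 mm below the rim's top, 22 mm in from both long rims, at x -46 to -2 and +50 to +96 mm: so the +x end has lugs in its corners, the -x end none. The feet are the outward bays at x -86 to -54 and +6 to +42, 104 mm over both sides. Same way round, a tote sinks into the other until only about 37 mm higher.
- tote_b_mid (a point): Centre (42.5 mm up) of the second tote, standing loose on the table in the middle or to the right; same shape and axes as the lower one; 0.2 to 0.33 kg, with spools no higher than 25 mm inside. It starts roughly the same way round as the lower tote, lug end (+x) away from the robot.
- tote_b_lug_end (a point): Top of the second tote's rim, middle of its +x end, the end with lugs in its corners. Rightly stacked, it lies over the lower tote's -x end.
- tote_b_rim_l (a point): Good pinch place: top of the second tote's rim on its +y long side, 24 mm towards +x and 65 mm out from its centre, no lug within 25 mm along the rim (the -y side is alike). Rim 10 mm thick: pinch across it (one finger in, one out), fingertips at most 18 mm below its top (lower, the wall leans inward), 20 N or more as the tote hangs off-centre.
- scissors: red-handled scissors lying flat, 205 mm long, 12 mm high; origin under the pivot region, blades to +x. Bystander.
- craft_knife: slim aluminium craft knife lying flat, 140 mm long, 11 mm thick; origin near its middle. Bystander.
- glue_gun: white glue gun lying on its side, about 180 mm long overall, 34 mm high; origin under its barrel, nozzle to +x. Bystander.
- tape_roll: brown tape roll lying flat, 96 mm across, 24 mm high; origin under its centre. Bystander.
- glue_bottle: white glue bottle standing, 48 mm across, 120 mm high; origin under its centre. Bystander.
- check_weight: small steel check weight with a knob, 32 mm across, 46 mm high; origin under its centre. Bystander.
- card_tube: cardboard tube standing on end, 54 mm across, 130 mm high; origin under its centre. Bystander.

How it is judged:
By the outcome, as a careful person would: the job done as asked, in the order asked, and still so for the second after the job is handed in, with the robot touching nothing.
It also fails if it takes over 67 s, if anything falls off the work surface, if the arm or the gripper's body presses on something with over 40 N, if the wrist force passes 120 N, or if a joint passes its speed limit or range.

### The arm

A 7-joint arm with a two-finger parallel gripper is mounted at the origin on the work surface. World frame = base frame: x ahead of the robot, y to its left, z up, the work surface at z = 0. Lengths are in m, angles in rad, forces in N, time in s.
With the tool pointing down it reaches from about 0.4 to 0.85 m from the base axis. Payload 4.5 kg.
Tool frame: the origin (TCP) lies midway between the tips of the shut fingers; the grasp point (between the pads) lies 19 mm behind it; z points along the fingers, y is the direction in which the jaws open and shut (so a half turn about z gives the same grasp; the last joint's range is limited). The gripper opens to 88 mm and grips with 3 to 60 N. Pads are 18 mm wide; open, the fingers measure 123 mm over their backs; the gripper's body (75 mm by 187 mm) begins 45 mm behind the grasp point.
Start: joints at [-1.291, 0.689, -0.195, 1.565, 0.157, 0.902, -0.215], TCP at [0.152, 0.606, 0.239] pointing down, gripper open.
Joint ranges: [-3.01, 3.01], [-0.46, 2.08], [-1.47, 1.51], [0.13, 2.56], [-1, 4.14], [0.04, 2.09], [-2.66, 2.66]. Speed limits (rad/s): [2.57, 2.57, 3.14, 3.14, 3.14, 3.14, 3.14].

### API

Orientations are given as a unit quaternion [x, y, z, w].
In Python, from plant import r gives the robot as it stands.
- The arm moves only by the tool play_rows, never from a script. Its argument "targets" is a list of rows, each an object of numbers: "jaw": the closure, from 0 (fully open) to 1 (shut); "dx", "dy", "dz": the shift along the tool's x, y, z in m; "yaw": the turn about the tool's z in rad. A call has exactly 5 rows; each row shifts and turns the pose as measured when the row begins, along the tool's axes as they then stand; what a row does not reach is not made up. A row lasts 1/10 s, in which the tool goes at most 50 mm and 8.59 degrees, less where a joint would pass 70% of its speed; a pose out of reach is approached as far as the arm can. A call with a gripper value outside its range is refused whole. The fingers move at their own pace and stop on an object; "squeeze" is the grip in N (left out, the last holds). Time passes only in rows, so rows that do not move let the fingers close, or fill a call up. It gives the time, the measured TCP pose, the force and the opening at its end, in the units of the state.
- r.get_state(): the state, without advancing time (a new reading comes with each control period).
- r.snapshot(name): name is "scene" or "top"; returns a dict with "frame" (384x512x3 uint8, red, green, blue), "z_map" (384x512 float32, m along the optical axis (not along the pixel's ray), 0 where there is no reading), "mtx" (3x3 intrinsics, pixels), "position" and "orientation" of the camera in the world. Camera axes: x right, y up, looking along -z (the intrinsics and any distortion apply to the point x, -y, -z); pixel columns grow to the right and rows downward; lengths in m; the calibration is good to about 2 mm. A picture is of the moment at which its call begins.
- r.finish_job(): hands the job in, once; it reports no verdict.
The state is a dict: "clock": time; "q": joint angles; "qd": joint speeds; "joint_torque": joint torques, N m; "tool_pos": TCP position; "eef_rot": TCP orientation; "contact_force": force on the tool from outside, world axes, zero at the start; "moment": the same for the moment, N m; "opening": opening from 0.0 (shut) to 1.0 (fully open).
Only numpy, scipy, OpenCV 4.12 (cv2) and the standard library are available. Lean on these libraries where they do the work, as an engineer would, in place of code of your own. Each camera call takes 0.05 s, during which the arm holds its last target.

## Working session

There is one attempt and no reset: what is moved stays moved. The work goes in short steps, Python scripts to look and compute and a tool call to move; the robot and the scene stay as the last step left them, time stands still between calls to the robot, and variables do not carry over. Pictures are saved under pics/ and viewed, and the job is handed in when it is done.

Besides the shell and the picture viewer there is one more tool, called after "Call:" as name(argument=value, ...), one argument or row to a line, values as JSON. play_rows: Moves the arm, as the interface text tells. Its arguments: {"type":"object","properties":{"targets":{"type":"array"},"squeeze":{"type":"number"}},"required":["targets"]}

```bash
ls; mkdir -p pics; cat > h.py <<'E'
import numpy as np, cv2
from scipy.spatial.transform import Rotation as R
from plant import r
def snap(n,fn=None):
    s=r.snapshot(n)
    if fn: cv2.imwrite('pics/'+fn,s['frame'][:,:,::-1])
    np.savez('/tmp/'+n+'.npz',**{k:np.array(v) for k,v in s.items()})
    return s
def cloud(s):
    K=np.array(s['mtx']);z=np.array(s['z_map'])
    v,u=np.mgrid[0:z.shape[0],0:z.shape[1]]
    x=(u-K[0,2])/K[0,0]*z; y=(v-K[1,2])/K[1,1]*z
    P=np.stack([x,-y,-z],-1)
    W=P@R.from_quat(s['orientation']).as_matrix().T+np.array(s['position'])
    W[z<=0]=np.nan
    return W
def ray(s,u,v,h):
    K=np.array(s['mtx'])
    d=R.from_quat(s['orientation']).apply([(u-K[0,2])/K[0,0],-(v-K[1,2])/K[1,1],-1])
    p=np.array(s['position']); return p+d*(h-p[2])/d[2]
E
python3 - <<'E'
from h import *
print(r.get_state())
for n in('scene','top'):
    s=snap(n,n+'1.png'); print(s.keys(),s['mtx'],s['position'],s['orientation'],(s['z_map']>0).mean())
E
```

```text
pics
{'clock': 0.0, 'q': array([-1.2911841 ,  0.68996207, -0.19454091,  1.5663351 ,  0.15732427,
        0.90246997, -0.21509316]), 'qd': array([ 0.00056143,  0.00120745, -0.0002949 , -0.00040859,  0.00050546,
        0.00119919, -0.00018782]), 'joint_torque': array([-1.07085320e-04, -5.27559614e+01, -1.26719903e+00, -1.53424537e+01,
       -5.26618597e-02,  6.35982797e-03,  1.73523035e-04]), 'tool_pos': array([0.15197778, 0.60560425, 0.23792676]), 'eef_rot': array([ 1.22534345e-01,  9.92463875e-01, -8.88221440e-04, -4.47318199e-05]), 'contact_force': array([ 0.14707498,  0.36877993, -0.22952584]), 'moment': array([ 0.03236674, -0.03932177, -0.02218879]), 'opening': 0.9985973976086949}
dict_keys(['frame', 'z_map', 'mtx', 'position', 'orientation']) [[404.00842368   0.         259.83539381]
 [  0.         404.00842368 188.384     ]
 [  0.           0.           1.        ]] [1.06338253 0.27075103 1.04472281] [0.15007183 0.2357665  0.82083716 0.4981154 ] 0.9962717692057291
dict_keys(['frame', 'z_map', 'mtx', 'position', 'orientation']) [[371.1474525    0.         257.93340837]
 [  0.         371.1474525  194.58401288]
 [  0.           0.           1.        ]] [0.50112913 0.01054671 1.14992307] [ 0.02160297 -0.02034456 -0.69795052  0.71553091] 0.9961903889973959
```

View pics/scene1.png

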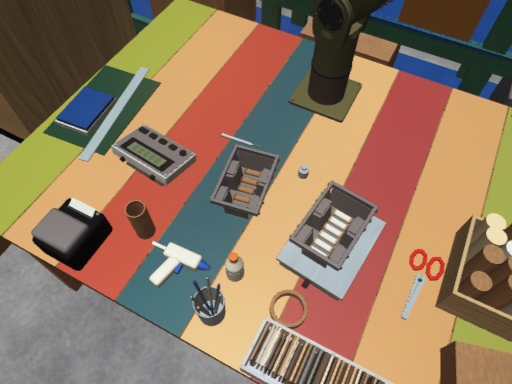

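View pics/top1.png

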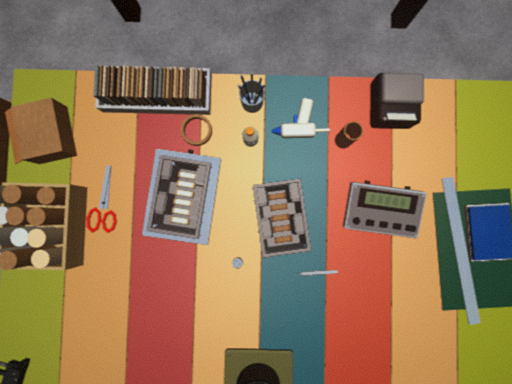

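The top view has +x up and +y left. The lower tote is on the platform at about (180,197), tote B at (281,217) and the indicator at (385,209), with its keys along row ~223. The craft knife is at (320,272) and the check weight at (237,262). Next I'll measure with both depth views.

```bash
python3 - <<'E'
from h import *
for n in('scene','top'):
    s=dict(np.load('/tmp/'+n+'.npz')); W=cloud(s)
    print(n)
    # table height residual
    z=W[...,2]; 
    f=np.isfinite(z)
    print('table z med',np.median(z[f&(abs(z)<.02)]))
    for nm,(x0,x1,y0,y1),(h0,h1) in [('A rim',(.35,.75,.1,.45),(.135,.155)),('B rim',(.3,.7,-.2,.06),(.075,.1)),('pan',(.3,.85,.08,.5),(.05,.068)),('panel',(.35,.75,-.6,-.2),(.03,.1)),('table',(0.2,.9,-.6,.6),(-.01,.01))]:
        m=f&(W[...,0]>x0)&(W[...,0]<x1)&(W[...,1]>y0)&(W[...,1]<y1)&(z>h0)&(z<h1)
        P=W[m]
        if nm=='table': print(nm,np.median(P[:,2]));continue
        # largest cc
        k,l,st,c=cv2.connectedComponentsWithStats(m.astype(np.uint8)); i=1+np.argmax(st[1:,4]); P=W[l==i]
        (cx,cy),sz,a=cv2.minAreaRect(P[:,:2].astype(np.float32))
        print(nm,len(P),'c',round(cx,4),round(cy,4),'sz',np.round(sz,4),'ang',round(a,2),'z',np.round(np.percentile(P[:,2],[5,50,95]),4))
        if nm=='panel':
            A=np.c_[P[:,:2],np.ones(len(P))]; co=np.linalg.lstsq(A,P[:,2],rcond=None)[0]; print(co, 'z at c',co@[cx,cy,1])
s=dict(np.load('/tmp/top.npz'))['frame']
c=s[170:250,335:435,::-1]; cv2.imwrite('pics/panel.png',cv2.resize(c,None,fx=7,fy=7,interpolation=cv2.INTER_CUBIC))
c=s[140:265,140:320,::-1]; cv2.imwrite('pics/totes.png',cv2.resize(c,None,fx=4.4,fy=4.4,interpolation=cv2.INTER_CUBIC))
E
```

```text
scene
table z med 0.00021186993768784745
A rim 1640 c 0.55 0.2282 sz [0.147  0.2126] ang 82.41 z [0.1356 0.143  0.1469]
B rim 1233 c 0.5005 -0.0555 sz [0.2127 0.1473] ang 9.28 z [0.0757 0.0826 0.0874]
pan 2729 c 0.5563 0.2387 sz [0.1959 0.2614] ang 83.17 z [0.0562 0.0597 0.0628]
panel 2809 c 0.5348 -0.3599 sz [0.223  0.1511] ang 83.36 z [0.0478 0.0637 0.0758]
[ 0.11978508 -0.03613379 -0.01443955] z at c 0.06262764278260004
table 9.198391724907218e-05
top
table z med 0.0005043958338826204
A rim 1498 c 0.551 0.2299 sz [0.1472 0.2101] ang 82.09 z [0.136  0.1434 0.1479]
B rim 1269 c 0.5008 -0.0541 sz [0.2102 0.1469] ang 9.24 z [0.0759 0.0836 0.0881]
pan 1814 c 0.5562 0.2408 sz [0.1973 0.2602] ang 83.01 z [0.0563 0.0599 0.0632]
panel 3670 c 0.5355 -0.3587 sz [0.2207 0.1491] ang 83.62 z [0.0485 0.0638 0.0765]
[ 0.17976154 -0.03156131 -0.04319708] z at c 0.06439365173883771
table 0.0004382691222442059
```

View pics/panel.png

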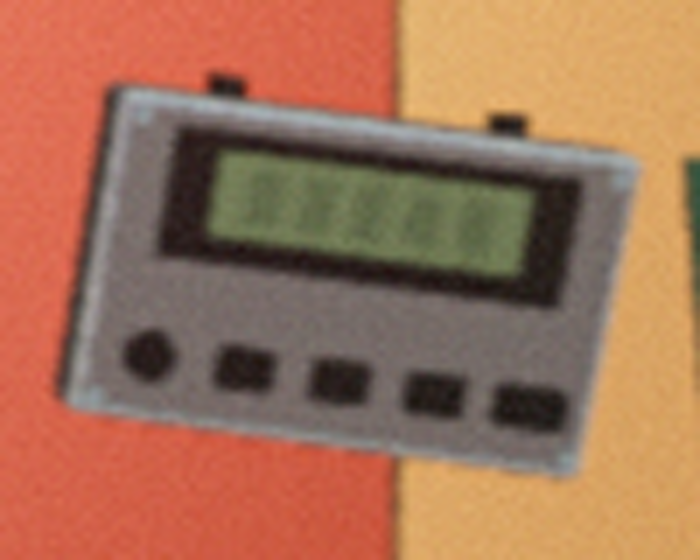

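View pics/totes.png

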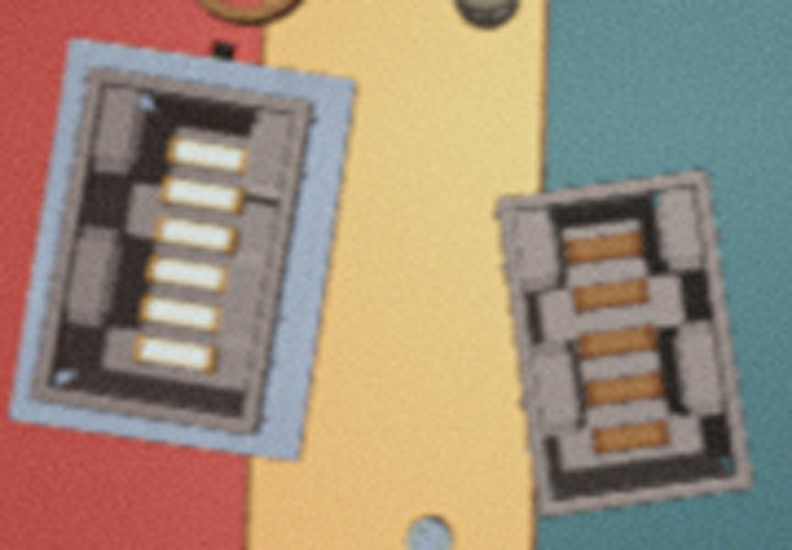

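The totes stand level, with rims at 0.144 and 0.084 against the expected 0.145 and 0.085. Tote A is at yaw about −7.8° and tote B at about +9.25°. Next come the keys, from both views.

```bash
python3 - <<'E'
from h import *
res={}
for n in('scene','top'):
    s=dict(np.load('/tmp/'+n+'.npz')); W=cloud(s)
    g=cv2.cvtColor(s['frame'],cv2.COLOR_RGB2HSV)[...,2]
    m=(g<70)&(W[...,0]>.42)&(W[...,0]<.6)&(W[...,1]>-.5)&(W[...,1]<-.22)&(W[...,2]>.03)
    k,l,st,c=cv2.connectedComponentsWithStats(m.astype(np.uint8))
    out=[]
    for i in range(1,k):
        if st[i,4]<15: continue
        P=W[l==i]; ht=np.nanmedian(P[:,2]); q=ray(s,*c[i],ht)
        out.append((st[i,4],*np.round(c[i],1),*np.round(q,4)))
    out.sort(key=lambda o:-o[4]); print(n); [print(o) for o in out]
    # face plane: gray interior
    ax=np.radians(-6.5); ex=np.array([np.cos(ax),np.sin(ax)]); ey=np.array([-ex[1],ex[0]])
    d=W[...,:2]-[.535,-.3593]; a=d@ex; b=d@ey
    f=(abs(b)<.1)&(abs(a)<.06)&(g>=85)&(W[...,2]>.03)
    P=W[f]; A=np.c_[a[f],b[f],np.ones(f.sum())]; print('face slope',np.linalg.lstsq(A,P[:,2],rcond=None)[0],f.sum())
E
```

```text
scene
(np.int32(32), np.float64(182.5), np.float64(152.5), np.float64(0.4978), np.float64(-0.2735), np.float64(0.0628))
(np.int32(36), np.float64(172.4), np.float64(146.9), np.float64(0.494), np.float64(-0.313), np.float64(0.0626))
(np.int32(35), np.float64(162.4), np.float64(141.2), np.float64(0.4894), np.float64(-0.3531), np.float64(0.0622))
(np.int32(342), np.float64(147.7), np.float64(154.0), np.float64(0.5554), np.float64(-0.3592), np.float64(0.0695))
(np.int32(36), np.float64(152.9), np.float64(135.6), np.float64(0.4845), np.float64(-0.3925), np.float64(0.0618))
(np.int32(43), np.float64(143.2), np.float64(130.1), np.float64(0.48), np.float64(-0.433), np.float64(0.0612))
face slope [0.20897    0.00066677 0.06484548] 1318
top
(np.int32(35), np.float64(355.9), np.float64(220.2), np.float64(0.4979), np.float64(-0.2747), np.float64(0.0632))
(np.int32(43), np.float64(369.6), np.float64(222.4), np.float64(0.4923), np.float64(-0.3148), np.float64(0.0621))
(np.int32(46), np.float64(383.1), np.float64(224.2), np.float64(0.488), np.float64(-0.3544), np.float64(0.0617))
(np.int32(492), np.float64(387.6), np.float64(201.5), np.float64(0.5545), np.float64(-0.3648), np.float64(0.0688))
(np.int32(45), np.float64(396.5), np.float64(226.0), np.float64(0.484), np.float64(-0.3932), np.float64(0.0629))
(np.int32(61), np.float64(410.2), np.float64(228.0), np.float64(0.4792), np.float64(-0.4337), np.float64(0.0615))
face slope [0.21815963 0.00097768 0.0648744 ] 1978
```

```bash
cat >> h.py <<'E'
def psi_now(st): 
    y=R.from_quat(st['eef_rot']).apply([0,1,0]); return np.arctan2(y[1],y[0])
def plan(way,psi_deg,jaw,zc=None,n=None,step=.048):
    """way: list of xyz waypoints; prints rows in tool axes (ideal tracking)"""
    st=r.get_state(); p=np.array(st['tool_pos']); ps=psi_now(st); tgt=np.radians(psi_deg)
    print('t %.2f tcp %s psi %.1f F %s op %.3f'%(st['clock'],np.round(p,4),np.degrees(ps),np.round(st['contact_force'],1),st['opening']))
    rows=[]; way=[np.array(w,float) for w in way]; i=0
    while len(rows)<60:
        dps=np.clip(tgt-ps,-.149,.149)
        d=np.zeros(3)
        if i<len(way):
            d=way[i]-p; L=np.linalg.norm(d)
            if L>step: d*=step/L
            else: i+=1
        if np.linalg.norm(d)<4e-4 and abs(dps)<.002: 
            if i>=len(way): break
            continue
        x=np.array([-np.sin(ps),np.cos(ps),0]);y=np.array([np.cos(ps),np.sin(ps),0])
        rows.append(dict(jaw=jaw,dx=round(float(d@x),3),dy=round(float(d@y),3),dz=round(float(-d[2]),3),yaw=round(float(-dps),3)))
        p=p+d; ps+=dps
    for k in range(0,len(rows),5):
        print(str(rows[k:k+5]).replace("'",'"'))
    print(len(rows))
E
python3 - <<'E'
from h import *
plan([(.40,.50,.24),(.58,.2,.24),(.55,-.15,.2),(.4885,-.354,.12)],-6.5,1)
E
```

```text
t 0.10 tcp [0.152  0.6057 0.238 ] psi 75.9 F [-0.  0. -1.] op 0.996
[{"jaw": 1, "dx": -0.047, "dy": -0.008, "dz": -0.0, "yaw": 0.149}, {"jaw": 1, "dx": -0.048, "dy": -0.0, "dz": -0.0, "yaw": 0.149}, {"jaw": 1, "dx": -0.048, "dy": 0.007, "dz": -0.0, "yaw": 0.149}, {"jaw": 1, "dx": -0.046, "dy": 0.014, "dz": -0.0, "yaw": 0.149}, {"jaw": 1, "dx": -0.043, "dy": 0.02, "dz": -0.0, "yaw": 0.149}]
[{"jaw": 1, "dx": -0.025, "dy": 0.016, "dz": -0.0, "yaw": 0.149}, {"jaw": 1, "dx": -0.048, "dy": 0.005, "dz": -0.0, "yaw": 0.149}, {"jaw": 1, "dx": -0.046, "dy": 0.012, "dz": -0.0, "yaw": 0.149}, {"jaw": 1, "dx": -0.044, "dy": 0.019, "dz": -0.0, "yaw": 0.149}, {"jaw": 1, "dx": -0.041, "dy": 0.025, "dz": -0.0, "yaw": 0.098}]
[{"jaw": 1, "dx": -0.038, "dy": 0.029, "dz": -0.0, "yaw": -0.0}, {"jaw": 1, "dx": -0.038, "dy": 0.029, "dz": -0.0, "yaw": -0.0}, {"jaw": 1, "dx": -0.038, "dy": 0.029, "dz": -0.0, "yaw": -0.0}, {"jaw": 1, "dx": -0.011, "dy": 0.008, "dz": -0.0, "yaw": -0.0}, {"jaw": 1, "dx": -0.048, "dy": 0.001, "dz": 0.005, "yaw": -0.0}]
[{"jaw": 1, "dx": -0.048, "dy": 0.001, "dz": 0.005, "yaw": -0.0}, {"jaw": 1, "dx": -0.048, "dy": 0.001, "dz": 0.005, "yaw": -0.0}, {"jaw": 1, "dx": -0.048, "dy": 0.001, "dz": 0.005, "yaw": -0.0}, {"jaw": 1, "dx": -0.048, "dy": 0.001, "dz": 0.005, "yaw": -0.0}, {"jaw": 1, "dx": -0.048, "dy": 0.001, "dz": 0.005, "yaw": -0.0}]
[{"jaw": 1, "dx": -0.048, "dy": 0.001, "dz": 0.005, "yaw": -0.0}, {"jaw": 1, "dx": -0.017, "dy": 0.0, "dz": 0.002, "yaw": -0.0}, {"jaw": 1, "dx": -0.044, "dy": -0.008, "dz": 0.017, "yaw": -0.0}, {"jaw": 1, "dx": -0.044, "dy": -0.008, "dz": 0.017, "yaw": -0.0}, {"jaw": 1, "dx": -0.044, "dy": -0.008, "dz": 0.017, "yaw": -0.0}]
[{"jaw": 1, "dx": -0.044, "dy": -0.008, "dz": 0.017, "yaw": -0.0}, {"jaw": 1, "dx": -0.033, "dy": -0.006, "dz": 0.013, "yaw": -0.0}]
27
```

Call:
play_rows(
  targets=[
    {"jaw":1,"dx":-0.047,"dy":-0.008,"dz":0,"yaw":0.14},
    {"jaw":1,"dx":-0.048,"dy":0,"dz":0,"yaw":0.14},
    {"jaw":1,"dx":-0.048,"dy":0.007,"dz":0,"yaw":0.14},
    {"jaw":1,"dx":-0.046,"dy":0.014,"dz":0,"yaw":0.14},
    {"jaw":1,"dx":-0.043,"dy":0.02,"dz":0,"yaw":0.14},
  ],
  squeeze=25,
)

```text
clock: 0.6
tool_pos: [0.3686, 0.5169, 0.2345]
eef_rot: [0.458, 0.889, -0.003, -0.005]
contact_force: [0.2, 1.3, -0.5]
opening: 0.571
```

```bash
python3 - <<'E'
from h import *
plan([(.40,.48,.24),(.58,.2,.24),(.55,-.15,.2),(.4885,-.354,.12)],-6.5,1)
E
```

```text
t 0.60 tcp [0.3686 0.5169 0.2345] psi 35.4 F [ 0.2  1.3 -0.5] op 0.571
[{"jaw": 1, "dx": -0.048, "dy": 0.004, "dz": -0.005, "yaw": 0.149}, {"jaw": 1, "dx": -0.001, "dy": 0.0, "dz": -0.0, "yaw": 0.149}, {"jaw": 1, "dx": -0.046, "dy": 0.012, "dz": -0.0, "yaw": 0.149}, {"jaw": 1, "dx": -0.044, "dy": 0.019, "dz": -0.0, "yaw": 0.149}, {"jaw": 1, "dx": -0.041, "dy": 0.025, "dz": -0.0, "yaw": 0.136}]
[{"jaw": 1, "dx": -0.037, "dy": 0.03, "dz": -0.0, "yaw": 0.0}, {"jaw": 1, "dx": -0.037, "dy": 0.03, "dz": -0.0, "yaw": -0.0}, {"jaw": 1, "dx": -0.037, "dy": 0.03, "dz": -0.0, "yaw": -0.0}, {"jaw": 1, "dx": -0.035, "dy": 0.028, "dz": -0.0, "yaw": -0.0}, {"jaw": 1, "dx": -0.048, "dy": 0.001, "dz": 0.005, "yaw": -0.0}]
[{"jaw": 1, "dx": -0.048, "dy": 0.001, "dz": 0.005, "yaw": -0.0}, {"jaw": 1, "dx": -0.048, "dy": 0.001, "dz": 0.005, "yaw": -0.0}, {"jaw": 1, "dx": -0.048, "dy": 0.001, "dz": 0.005, "yaw": -0.0}, {"jaw": 1, "dx": -0.048, "dy": 0.001, "dz": 0.005, "yaw": -0.0}, {"jaw": 1, "dx": -0.048, "dy": 0.001, "dz": 0.005, "yaw": -0.0}]
[{"jaw": 1, "dx": -0.048, "dy": 0.001, "dz": 0.005, "yaw": -0.0}, {"jaw": 1, "dx": -0.017, "dy": 0.0, "dz": 0.002, "yaw": -0.0}, {"jaw": 1, "dx": -0.044, "dy": -0.008, "dz": 0.017, "yaw": -0.0}, {"jaw": 1, "dx": -0.044, "dy": -0.008, "dz": 0.017, "yaw": -0.0}, {"jaw": 1, "dx": -0.044, "dy": -0.008, "dz": 0.017, "yaw": -0.0}]
[{"jaw": 1, "dx": -0.044, "dy": -0.008, "dz": 0.017, "yaw": -0.0}, {"jaw": 1, "dx": -0.033, "dy": -0.006, "dz": 0.013, "yaw": -0.0}]
22
```

Call:
play_rows(
  targets=[
    {"jaw":1,"dx":-0.048,"dy":0.004,"dz":-0.005,"yaw":0.149},
    {"jaw":1,"dx":-0.046,"dy":0.006,"dz":0,"yaw":0.149},
    {"jaw":1,"dx":-0.046,"dy":0.012,"dz":0,"yaw":0.149},
    {"jaw":1,"dx":-0.044,"dy":0.019,"dz":0,"yaw":0.149},
    {"jaw":1,"dx":-0.041,"dy":0.025,"dz":0,"yaw":0.136},
  ],
)

```text
clock: 1.1
tool_pos: [0.5102, 0.315, 0.2359]
eef_rot: [0.749, 0.662, -0.004, -0.003]
contact_force: [1.4, 1.1, 0.4]
opening: 0.117
```

Call:
play_rows(
  targets=[
    {"jaw":1,"dx":-0.037,"dy":0.03,"dz":-0.002,"yaw":0},
    {"jaw":1,"dx":-0.037,"dy":0.03,"dz":0,"yaw":0},
    {"jaw":1,"dx":-0.046,"dy":0.01,"dz":0,"yaw":0},
    {"jaw":1,"dx":-0.048,"dy":0.002,"dz":0,"yaw":0},
    {"jaw":1,"dx":-0.048,"dy":0.001,"dz":0.003,"yaw":0},
  ],
)

```text
clock: 1.6
tool_pos: [0.5601, 0.0825, 0.2327]
eef_rot: [0.751, 0.661, -0.004, -0.002]
contact_force: [1.2, 0.6, -1.1]
opening: 0.004
```

```bash
python3 - <<'E'
from h import *
plan([(.55,-.15,.2),(.4885,-.354,.12)],-6.5,1)
E
```

```text
t 1.60 tcp [0.5601 0.0825 0.2327] psi -7.3 F [ 1.2  0.6 -1.1] op 0.004
[{"jaw": 1, "dx": -0.047, "dy": 0.004, "dz": 0.007, "yaw": -0.014}, {"jaw": 1, "dx": -0.047, "dy": 0.003, "dz": 0.007, "yaw": -0.0}, {"jaw": 1, "dx": -0.047, "dy": 0.003, "dz": 0.007, "yaw": -0.0}, {"jaw": 1, "dx": -0.047, "dy": 0.003, "dz": 0.007, "yaw": -0.0}, {"jaw": 1, "dx": -0.043, "dy": 0.003, "dz": 0.006, "yaw": -0.0}]
[{"jaw": 1, "dx": -0.044, "dy": -0.008, "dz": 0.017, "yaw": -0.0}, {"jaw": 1, "dx": -0.044, "dy": -0.008, "dz": 0.017, "yaw": -0.0}, {"jaw": 1, "dx": -0.044, "dy": -0.008, "dz": 0.017, "yaw": -0.0}, {"jaw": 1, "dx": -0.044, "dy": -0.008, "dz": 0.017, "yaw": -0.0}, {"jaw": 1, "dx": -0.033, "dy": -0.006, "dz": 0.013, "yaw": -0.0}]
10
```

Call:
play_rows(
  targets=[
    {"jaw":1,"dx":-0.047,"dy":0.002,"dz":0.007,"yaw":-0.014},
    {"jaw":1,"dx":-0.047,"dy":0.0,"dz":0.007,"yaw":0},
    {"jaw":1,"dx":-0.047,"dy":0,"dz":0.007,"yaw":0},
    {"jaw":1,"dx":-0.047,"dy":-0.004,"dz":0.007,"yaw":0},
    {"jaw":1,"dx":-0.045,"dy":-0.004,"dz":0.007,"yaw":0},
  ],
)

```text
clock: 2.1
tool_pos: [0.5248, -0.1578, 0.1966]
eef_rot: [0.746, 0.666, -0.004, -0.002]
contact_force: [0.7, -0.5, 0.8]
opening: 0.007
```

Call:
play_rows(
  targets=[
    {"jaw":1,"dx":-0.043,"dy":-0.008,"dz":0.013,"yaw":0},
    {"jaw":1,"dx":-0.043,"dy":-0.008,"dz":0.013,"yaw":0},
    {"jaw":1,"dx":-0.04,"dy":-0.008,"dz":0.013,"yaw":0},
    {"jaw":1,"dx":-0.035,"dy":-0.008,"dz":0.013,"yaw":0},
    {"jaw":1,"dx":0,"dy":0,"dz":0,"yaw":0},
  ],
)

```text
clock: 2.6
tool_pos: [0.4674, -0.3288, 0.1415]
eef_rot: [0.749, 0.662, -0.006, -0.002]
contact_force: [-0.0, 0.2, 0.4]
opening: 0.003
```

```bash
python3 - <<'E'
from h import *
plan([(.4885,-.354,.075)],-6.5,1,step=.02)
snap('scene','s2.png');s=snap('top','t2.png')
cv2.imwrite('pics/t2c.png',cv2.resize(s['frame'][150:270,320:440,::-1],None,fx=5,fy=5))
E
```

```text
t 2.60 tcp [ 0.4674 -0.3288  0.1415] psi -7.1 F [-0.   0.2  0.4] op 0.003
[{"jaw": 1, "dx": -0.006, "dy": 0.006, "dz": 0.018, "yaw": -0.01}, {"jaw": 1, "dx": -0.006, "dy": 0.006, "dz": 0.018, "yaw": -0.0}, {"jaw": 1, "dx": -0.006, "dy": 0.006, "dz": 0.018, "yaw": -0.0}, {"jaw": 1, "dx": -0.004, "dy": 0.005, "dz": 0.013, "yaw": -0.0}]
4
```

View pics/s2.png

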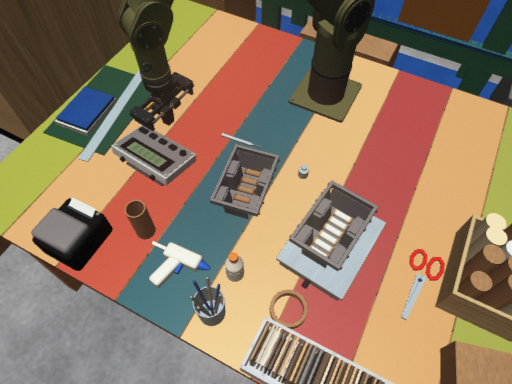

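View pics/t2c.png

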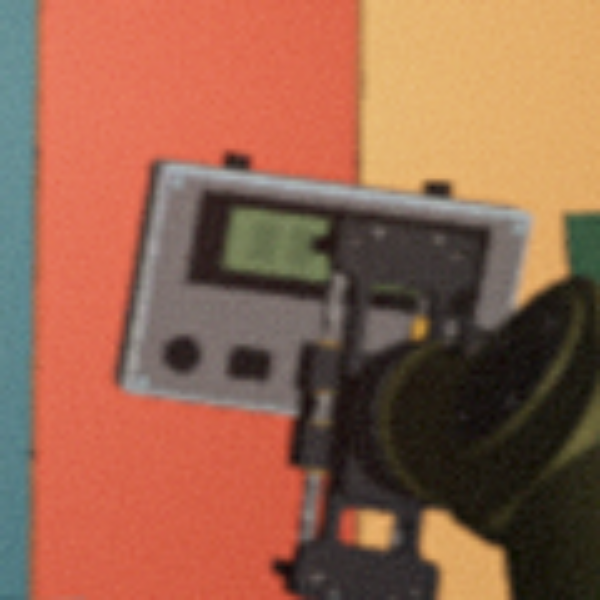

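The gripper is shut and sits beside and above the panel, at about (165,100) in the scene view. Its body clears the case, so I'll go over TARE.

Call:
play_rows(
  targets=[
    {"jaw":1,"dx":-0.006,"dy":0.006,"dz":0.015,"yaw":-0.01},
    {"jaw":1,"dx":-0.006,"dy":0.006,"dz":0.015,"yaw":0},
    {"jaw":1,"dx":-0.006,"dy":0.006,"dz":0.015,"yaw":0},
    {"jaw":1,"dx":-0.004,"dy":0.005,"dz":0.01,"yaw":0},
    {"jaw":1,"dx":0,"dy":0,"dz":0,"yaw":0},
  ],
)

```text
clock: 3.2
tool_pos: [0.4984, -0.3397, 0.086]
eef_rot: [0.74, 0.673, -0.0, -0.002]
contact_force: [0.2, -0.1, -0.3]
opening: 0.005
```

```bash
python3 - <<'E'
from h import *
plan([(.4885,-.354,.07)],-6.5,1,step=.02)
E
```

```text
t 3.20 tcp [ 0.4984 -0.3397  0.086 ] psi -5.4 F [ 0.2 -0.1 -0.3] op 0.005
[{"jaw": 1, "dx": -0.013, "dy": -0.007, "dz": 0.014, "yaw": 0.019}, {"jaw": 1, "dx": -0.002, "dy": -0.001, "dz": 0.002, "yaw": -0.0}]
2
```

Call:
play_rows(
  targets=[
    {"jaw":1,"dx":-0.008,"dy":-0.005,"dz":0.005,"yaw":0.019},
    {"jaw":1,"dx":-0.006,"dy":-0.004,"dz":0.005,"yaw":0},
    {"jaw":1,"dx":0,"dy":0,"dz":0.002,"yaw":0},
    {"jaw":1,"dx":0,"dy":0,"dz":0,"yaw":0},
    {"jaw":1,"dx":0,"dy":0,"dz":0,"yaw":0},
  ],
)

```text
clock: 3.7
tool_pos: [0.4873, -0.3527, 0.0742]
eef_rot: [0.746, 0.666, 0.0, -0.002]
contact_force: [-0.4, 0.8, 0.2]
opening: 0.012
```

```bash
python3 - <<'E'
from h import *
plan([(.4885,-.354,.07)],-6.5,1,step=.02)
E
```

```text
t 3.70 tcp [ 0.4873 -0.3527  0.0742] psi -6.5 F [-0.4  0.8  0.2] op 0.012
[{"jaw": 1, "dx": -0.001, "dy": 0.001, "dz": 0.004, "yaw": -0.001}]
1
```

Call:
play_rows(
  targets=[
    {"jaw":1,"dx":-0.001,"dy":0,"dz":0.004,"yaw":0},
    {"jaw":1,"dx":0,"dy":0,"dz":0.003,"yaw":0},
    {"jaw":1,"dx":0,"dy":0,"dz":0.002,"yaw":0},
    {"jaw":1,"dx":0,"dy":0,"dz":0.001,"yaw":0},
    {"jaw":1,"dx":0,"dy":0,"dz":0,"yaw":0},
  ],
)

```text
clock: 4.2
tool_pos: [0.488, -0.3537, 0.0642]
eef_rot: [0.746, 0.666, 0.0, -0.001]
contact_force: [0.2, 0.2, 1.5]
opening: 0.007
```

Call:
play_rows(
  targets=[
    {"jaw":1,"dx":0,"dy":0,"dz":0.002,"yaw":0},
    {"jaw":1,"dx":0,"dy":0,"dz":0.002,"yaw":0},
    {"jaw":1,"dx":0,"dy":0,"dz":0.002,"yaw":0},
    {"jaw":1,"dx":0,"dy":0,"dz":0.001,"yaw":0},
    {"jaw":1,"dx":0,"dy":0,"dz":0.001,"yaw":0},
  ],
)

```text
clock: 4.7
tool_pos: [0.4889, -0.3539, 0.0603]
eef_rot: [0.746, 0.666, 0.001, 0.0]
contact_force: [-1.7, 1.2, 10.1]
opening: 0.007
```

Call:
play_rows(
  targets=[
    {"jaw":1,"dx":0,"dy":0,"dz":0.002,"yaw":0},
    {"jaw":1,"dx":0,"dy":0,"dz":0.002,"yaw":0},
    {"jaw":1,"dx":0,"dy":0,"dz":0.001,"yaw":0},
    {"jaw":1,"dx":0,"dy":0,"dz":0.001,"yaw":0},
    {"jaw":1,"dx":0,"dy":0,"dz":0.001,"yaw":0},
  ],
)

```text
clock: 5.2
tool_pos: [0.4889, -0.3539, 0.0603]
eef_rot: [0.746, 0.666, 0.001, 0.001]
contact_force: [-1.9, 1.7, 10.2]
opening: 0.006
```

Call:
play_rows(
  targets=[
    {"jaw":1,"dx":0,"dy":0,"dz":-0.005,"yaw":0},
    {"jaw":1,"dx":0,"dy":0,"dz":-0.01,"yaw":0},
    {"jaw":1,"dx":0,"dy":0,"dz":-0.02,"yaw":0},
    {"jaw":1,"dx":0,"dy":0,"dz":-0.04,"yaw":0},
    {"jaw":1,"dx":0,"dy":0,"dz":-0.04,"yaw":0},
  ],
)

```text
clock: 5.7
tool_pos: [0.4852, -0.3514, 0.1741]
eef_rot: [0.746, 0.666, -0.0, -0.005]
contact_force: [0.8, -0.4, -0.1]
opening: 0.005
```

```bash
python3 - <<'E'
from h import *
print(r.get_state()['q'])
plan([(.5139,.0133,.16)],-80.75,0,step=.045)
E
```

```text
[ 0.53507104  0.73778193  0.02845532  1.70630382 -0.03321367  0.70791807
  0.46835848]
t 5.70 tcp [ 0.4852 -0.3514  0.1741] psi -6.5 F [ 0.8 -0.4 -0.1] op 0.005
[{"jaw": 0, "dx": 0.045, "dy": -0.002, "dz": 0.002, "yaw": 0.149}, {"jaw": 0, "dx": 0.044, "dy": -0.008, "dz": 0.002, "yaw": 0.149}, {"jaw": 0, "dx": 0.043, "dy": -0.015, "dz": 0.002, "yaw": 0.149}, {"jaw": 0, "dx": 0.04, "dy": -0.021, "dz": 0.002, "yaw": 0.149}, {"jaw": 0, "dx": 0.036, "dy": -0.027, "dz": 0.002, "yaw": 0.149}]
[{"jaw": 0, "dx": 0.032, "dy": -0.032, "dz": 0.002, "yaw": 0.149}, {"jaw": 0, "dx": 0.027, "dy": -0.036, "dz": 0.002, "yaw": 0.149}, {"jaw": 0, "dx": 0.021, "dy": -0.04, "dz": 0.002, "yaw": 0.149}, {"jaw": 0, "dx": 0.002, "dy": -0.006, "dz": 0.0, "yaw": 0.104}]
9
```

Call:
play_rows(
  targets=[
    {"jaw":0,"dx":0.045,"dy":-0.002,"dz":0.002,"yaw":0.149},
    {"jaw":0,"dx":0.044,"dy":-0.008,"dz":0.002,"yaw":0.149},
    {"jaw":0,"dx":0.043,"dy":-0.015,"dz":0.002,"yaw":0.149},
    {"jaw":0,"dx":0.04,"dy":-0.021,"dz":0.002,"yaw":0.149},
    {"jaw":0,"dx":0.036,"dy":-0.027,"dz":0.002,"yaw":0.149},
  ],
  squeeze=45,
)

```text
clock: 6.2
tool_pos: [0.5066, -0.1328, 0.173]
eef_rot: [0.939, 0.344, 0.004, 0.004]
contact_force: [0.9, 0.1, 0.4]
opening: 0.435
```

Call:
play_rows(
  targets=[
    {"jaw":0,"dx":0.032,"dy":-0.032,"dz":0.002,"yaw":0.149},
    {"jaw":0,"dx":0.027,"dy":-0.036,"dz":0.002,"yaw":0.149},
    {"jaw":0,"dx":0.015,"dy":-0.03,"dz":0.002,"yaw":0.149},
    {"jaw":0,"dx":0.002,"dy":-0.006,"dz":0.0,"yaw":0.104},
    {"jaw":0,"dx":0,"dy":0,"dz":0,"yaw":0},
  ],
)

```text
clock: 6.7
tool_pos: [0.5176, 0.0134, 0.1669]
eef_rot: [0.997, 0.079, 0.006, -0.001]
contact_force: [-0.3, -0.9, 0.9]
opening: 0.89
```

```bash
python3 - <<'E'
from h import *
plan([(.5139,.0133,.105)],-80.75,0,step=.02)
snap('scene','s3.png')
E
```

```text
t 6.70 tcp [0.5176 0.0134 0.1669] psi -80.9 F [-0.3 -0.9  0.9] op 0.890
[{"jaw": 0, "dx": -0.001, "dy": -0.0, "dz": 0.02, "yaw": -0.003}, {"jaw": 0, "dx": -0.001, "dy": -0.0, "dz": 0.02, "yaw": -0.0}, {"jaw": 0, "dx": -0.001, "dy": -0.0, "dz": 0.02, "yaw": -0.0}, {"jaw": 0, "dx": -0.0, "dy": -0.0, "dz": 0.002, "yaw": -0.0}]
4
```

View pics/s3.png

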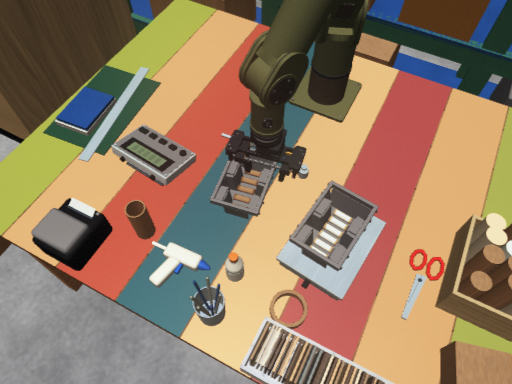

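The gripper is open over tote B's +y rim, at about (285,165). I'll lower it.

Call:
play_rows(
  targets=[
    {"jaw":0,"dx":-0.002,"dy":0,"dz":0.02,"yaw":0},
    {"jaw":0,"dx":-0.001,"dy":0,"dz":0.02,"yaw":0},
    {"jaw":0,"dx":0,"dy":0,"dz":0.016,"yaw":0},
    {"jaw":0,"dx":0,"dy":0,"dz":0.004,"yaw":0},
    {"jaw":0,"dx":0,"dy":0,"dz":0,"yaw":0},
  ],
)

```text
clock: 7.25
tool_pos: [0.5171, 0.0063, 0.1073]
eef_rot: [0.997, 0.082, 0.009, 0.0]
contact_force: [-0.2, 0.5, 0.5]
opening: 0.997
```

```bash
python3 - <<'E'
from h import *
plan([(.5139,.0133,.069)],-80.75,0,step=.012)
E
```

```text
t 7.25 tcp [0.5171 0.0063 0.1073] psi -80.6 F [-0.2  0.5  0.5] op 0.997
[{"jaw": 0, "dx": -0.001, "dy": -0.002, "dz": 0.012, "yaw": 0.003}, {"jaw": 0, "dx": -0.001, "dy": -0.002, "dz": 0.012, "yaw": -0.0}, {"jaw": 0, "dx": -0.001, "dy": -0.002, "dz": 0.012, "yaw": -0.0}, {"jaw": 0, "dx": -0.0, "dy": -0.001, "dz": 0.003, "yaw": -0.0}]
4
```

Call:
play_rows(
  targets=[
    {"jaw":0,"dx":-0.001,"dy":-0.003,"dz":0.012,"yaw":0},
    {"jaw":0,"dx":-0.001,"dy":-0.002,"dz":0.012,"yaw":0},
    {"jaw":0,"dx":-0.001,"dy":-0.002,"dz":0.01,"yaw":0},
    {"jaw":0,"dx":0,"dy":0,"dz":0.003,"yaw":0},
    {"jaw":0,"dx":0,"dy":0,"dz":0,"yaw":0},
  ],
)

```text
clock: 7.75
tool_pos: [0.5166, 0.0093, 0.0727]
eef_rot: [0.997, 0.082, 0.012, 0.001]
contact_force: [-0.5, 0.2, 1.0]
opening: 1.001
```

```bash
python3 - <<'E'
from h import *
plan([(.5139,.0133,.069)],-80.75,0,step=.012)
E
```

```text
t 7.75 tcp [0.5166 0.0093 0.0727] psi -80.7 F [-0.5  0.2  1. ] op 1.001
[{"jaw": 0, "dx": -0.002, "dy": -0.004, "dz": 0.004, "yaw": 0.002}]
1
```

Call:
play_rows(
  targets=[
    {"jaw":0,"dx":-0.002,"dy":-0.004,"dz":0.004,"yaw":0},
    {"jaw":1,"dx":0,"dy":0,"dz":0,"yaw":0},
    {"jaw":1,"dx":0,"dy":0,"dz":0,"yaw":0},
    {"jaw":1,"dx":0,"dy":0,"dz":0,"yaw":0},
    {"jaw":1,"dx":0,"dy":0,"dz":0,"yaw":0},
  ],
  squeeze=45,
)

```text
clock: 8.25
tool_pos: [0.5149, 0.013, 0.0698]
eef_rot: [0.997, 0.082, 0.014, 0.001]
contact_force: [-0.6, 0.0, 0.3]
opening: 0.663
```

Call:
play_rows(
  targets=[
    {"jaw":1,"dx":0,"dy":0,"dz":0,"yaw":0},
    {"jaw":1,"dx":0,"dy":0,"dz":0,"yaw":0},
    {"jaw":1,"dx":0,"dy":0,"dz":0,"yaw":0},
    {"jaw":1,"dx":0,"dy":0,"dz":0,"yaw":0},
    {"jaw":1,"dx":0,"dy":0,"dz":0,"yaw":0},
  ],
)

```text
clock: 8.75
tool_pos: [0.5151, 0.0129, 0.07]
eef_rot: [0.997, 0.082, 0.014, 0.001]
contact_force: [-0.7, 0.3, -0.2]
opening: 0.206
```

Call:
play_rows(
  targets=[
    {"jaw":1,"dx":0,"dy":0,"dz":0,"yaw":0},
    {"jaw":1,"dx":0,"dy":0,"dz":0,"yaw":0},
    {"jaw":1,"dx":0,"dy":0,"dz":0,"yaw":0},
    {"jaw":1,"dx":0,"dy":0,"dz":0,"yaw":0},
    {"jaw":1,"dx":0,"dy":0,"dz":0,"yaw":0},
  ],
)

```text
clock: 9.25
tool_pos: [0.5151, 0.013, 0.07]
eef_rot: [0.997, 0.082, 0.014, 0.001]
contact_force: [-0.4, -0.3, 0.3]
opening: 0.11
```

The opening is 0.11, or 9.7 mm, so the jaws are on the rim. I'll lift.

Call:
play_rows(
  targets=[
    {"jaw":1,"dx":0,"dy":0,"dz":-0.01,"yaw":0},
    {"jaw":1,"dx":0,"dy":0,"dz":-0.02,"yaw":0},
    {"jaw":1,"dx":0,"dy":0,"dz":-0.025,"yaw":0},
    {"jaw":1,"dx":0,"dy":0,"dz":-0.03,"yaw":0},
    {"jaw":1,"dx":0,"dy":0,"dz":-0.03,"yaw":0},
  ],
)

```text
clock: 9.75
tool_pos: [0.5074, 0.0138, 0.1861]
eef_rot: [0.997, 0.081, 0.007, -0.0]
contact_force: [0.1, -0.4, -3.4]
opening: 0.11
```

Call:
play_rows(
  targets=[
    {"jaw":1,"dx":0,"dy":0,"dz":-0.03,"yaw":0},
    {"jaw":1,"dx":0,"dy":0,"dz":-0.03,"yaw":0},
    {"jaw":1,"dx":0,"dy":0,"dz":-0.02,"yaw":0},
    {"jaw":1,"dx":0,"dy":0,"dz":-0.01,"yaw":0},
    {"jaw":1,"dx":0,"dy":0,"dz":0,"yaw":0},
  ],
)

```text
clock: 10.25
tool_pos: [0.5041, 0.014, 0.2844]
eef_rot: [0.997, 0.081, 0.009, -0.001]
contact_force: [-0.1, 0.9, -3.0]
opening: 0.109
```

```bash
python3 - <<'E'
from h import *
plan([(.52,.05,.26),(.518,.168,.26)],82.25,1,step=.012)
snap('scene','s4.png');snap('top','t4.png')
E
```

```text
t 10.25 tcp [0.5041 0.014  0.2844] psi -80.7 F [-0.1  0.9 -3. ] op 0.109
[{"jaw": 1, "dx": 0.006, "dy": -0.009, "dz": 0.006, "yaw": -0.149}, {"jaw": 1, "dx": 0.007, "dy": -0.008, "dz": 0.006, "yaw": -0.149}, {"jaw": 1, "dx": 0.008, "dy": -0.007, "dz": 0.006, "yaw": -0.149}, {"jaw": 1, "dx": 0.008, "dy": -0.005, "dz": 0.005, "yaw": -0.149}, {"jaw": 1, "dx": 0.008, "dy": -0.009, "dz": -0.0, "yaw": -0.149}]
[{"jaw": 1, "dx": 0.009, "dy": -0.008, "dz": -0.0, "yaw": -0.149}, {"jaw": 1, "dx": 0.01, "dy": -0.006, "dz": -0.0, "yaw": -0.149}, {"jaw": 1, "dx": 0.011, "dy": -0.004, "dz": -0.0, "yaw": -0.149}, {"jaw": 1, "dx": 0.012, "dy": -0.003, "dz": -0.0, "yaw": -0.149}, {"jaw": 1, "dx": 0.012, "dy": -0.001, "dz": -0.0, "yaw": -0.149}]
[{"jaw": 1, "dx": 0.012, "dy": 0.001, "dz": -0.0, "yaw": -0.149}, {"jaw": 1, "dx": 0.012, "dy": 0.003, "dz": -0.0, "yaw": -0.149}, {"jaw": 1, "dx": 0.011, "dy": 0.004, "dz": -0.0, "yaw": -0.149}, {"jaw": 1, "dx": 0.009, "dy": 0.005, "dz": -0.0, "yaw": -0.149}, {"jaw": 1, "dx": 0.0, "dy": 0.0, "dz": -0.0, "yaw": -0.149}]
[{"jaw": 1, "dx": 0.0, "dy": 0.0, "dz": -0.0, "yaw": -0.149}, {"jaw": 1, "dx": 0.0, "dy": 0.0, "dz": -0.0, "yaw": -0.149}, {"jaw": 1, "dx": 0.0, "dy": 0.0, "dz": -0.0, "yaw": -0.149}, {"jaw": 1, "dx": 0.0, "dy": 0.0, "dz": -0.0, "yaw": -0.149}, {"jaw": 1, "dx": 0.0, "dy": 0.0, "dz": -0.0, "yaw": -0.014}]
20
```

View pics/s4.png

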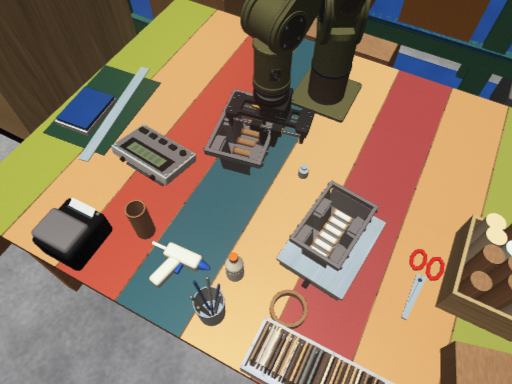

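Tote B hangs level in the grip, at about (240,135), and the force reading gives about 0.3 kg. I'll turn it, moving slowly across.

Call:
play_rows(
  targets=[
    {"jaw":1,"dx":0.003,"dy":-0.006,"dz":0,"yaw":-0.06},
    {"jaw":1,"dx":0.005,"dy":-0.008,"dz":0,"yaw":-0.1},
    {"jaw":1,"dx":0.008,"dy":-0.007,"dz":0,"yaw":-0.13},
    {"jaw":1,"dx":0.008,"dy":-0.005,"dz":0,"yaw":-0.14},
    {"jaw":1,"dx":0.008,"dy":-0.008,"dz":0,"yaw":-0.14},
  ],
)

```text
clock: 10.85
tool_pos: [0.5156, 0.0575, 0.2757]
eef_rot: [0.931, 0.365, -0.001, -0.001]
contact_force: [0.3, 0.4, -2.5]
opening: 0.111
```

Call:
play_rows(
  targets=[
    {"jaw":1,"dx":0.009,"dy":-0.008,"dz":0,"yaw":-0.14},
    {"jaw":1,"dx":0.01,"dy":-0.006,"dz":0,"yaw":-0.14},
    {"jaw":1,"dx":0.011,"dy":-0.004,"dz":0,"yaw":-0.14},
    {"jaw":1,"dx":0.012,"dy":-0.003,"dz":0,"yaw":-0.14},
    {"jaw":1,"dx":0.012,"dy":-0.001,"dz":0,"yaw":-0.14},
  ],
)

```text
clock: 11.35
tool_pos: [0.5184, 0.1179, 0.2666]
eef_rot: [0.74, 0.673, -0.009, -0.007]
contact_force: [-0.8, 0.1, -2.3]
opening: 0.107
```

```bash
python3 - <<'E'
from h import *
plan([(.518,.168,.27)],82.25,1,step=.012)
print(r.get_state()['eef_rot'],r.get_state()['q'])
E
```

```text
t 11.35 tcp [0.5184 0.1179 0.2666] psi -5.4 F [-0.8  0.1 -2.3] op 0.107
[{"jaw": 1, "dx": 0.012, "dy": -0.001, "dz": -0.001, "yaw": -0.149}, {"jaw": 1, "dx": 0.012, "dy": 0.001, "dz": -0.001, "yaw": -0.149}, {"jaw": 1, "dx": 0.012, "dy": 0.002, "dz": -0.001, "yaw": -0.149}, {"jaw": 1, "dx": 0.011, "dy": 0.004, "dz": -0.001, "yaw": -0.149}, {"jaw": 1, "dx": 0.002, "dy": 0.001, "dz": -0.0, "yaw": -0.149}]
[{"jaw": 1, "dx": 0.0, "dy": 0.0, "dz": -0.0, "yaw": -0.149}, {"jaw": 1, "dx": 0.0, "dy": 0.0, "dz": -0.0, "yaw": -0.149}, {"jaw": 1, "dx": 0.0, "dy": 0.0, "dz": -0.0, "yaw": -0.149}, {"jaw": 1, "dx": 0.0, "dy": 0.0, "dz": -0.0, "yaw": -0.149}, {"jaw": 1, "dx": 0.0, "dy": 0.0, "dz": -0.0, "yaw": -0.149}]
[{"jaw": 1, "dx": 0.0, "dy": 0.0, "dz": -0.0, "yaw": -0.04}]
11
[ 0.73956821  0.67298769 -0.00911253 -0.00658699] [-0.44966841  0.54753946  0.22941298  1.80562417 -0.16546137  0.8294433
 -0.23208325]
```

Call:
play_rows(
  targets=[
    {"jaw":1,"dx":0.01,"dy":-0.001,"dz":-0.002,"yaw":-0.149},
    {"jaw":1,"dx":0.01,"dy":0.001,"dz":-0.002,"yaw":-0.149},
    {"jaw":1,"dx":0.008,"dy":0.002,"dz":-0.002,"yaw":-0.149},
    {"jaw":1,"dx":0.006,"dy":0.003,"dz":-0.002,"yaw":-0.149},
    {"jaw":1,"dx":0.002,"dy":0.001,"dz":-0.002,"yaw":-0.149},
  ],
)

```text
clock: 11.85
tool_pos: [0.5135, 0.1567, 0.2669]
eef_rot: [0.441, 0.897, -0.013, -0.018]
contact_force: [0.8, 0.3, -2.6]
opening: 0.109
```

Call:
play_rows(
  targets=[
    {"jaw":1,"dx":0,"dy":0,"dz":-0.002,"yaw":-0.149},
    {"jaw":1,"dx":0,"dy":0,"dz":-0.002,"yaw":-0.149},
    {"jaw":1,"dx":0,"dy":0,"dz":-0.002,"yaw":-0.13},
    {"jaw":1,"dx":0,"dy":0,"dz":-0.001,"yaw":-0.12},
    {"jaw":1,"dx":0,"dy":0,"dz":0,"yaw":-0.08},
  ],
)

```text
clock: 12.35
tool_pos: [0.5078, 0.1544, 0.2648]
eef_rot: [0.134, 0.99, -0.01, -0.031]
contact_force: [1.2, 0.6, -2.4]
opening: 0.106
```

```bash
python3 - <<'E'
from h import *
plan([(.518,.168,.27)],82.25,1,step=.012)
print(r.get_state()['eef_rot'])
E
```

```text
t 12.35 tcp [0.5078 0.1544 0.2648] psi 74.6 F [ 1.2  0.6 -2.4] op 0.106
[{"jaw": 1, "dx": -0.004, "dy": 0.011, "dz": -0.004, "yaw": -0.133}, {"jaw": 1, "dx": -0.003, "dy": 0.005, "dz": -0.002, "yaw": -0.0}]
2
[ 0.13404764  0.99044261 -0.01014508 -0.0308504 ]
```

Call:
play_rows(
  targets=[
    {"jaw":1,"dx":-0.002,"dy":0.005,"dz":-0.002,"yaw":-0.05},
    {"jaw":1,"dx":-0.002,"dy":0.005,"dz":-0.002,"yaw":-0.05},
    {"jaw":1,"dx":-0.002,"dy":0.003,"dz":0,"yaw":-0.03},
    {"jaw":1,"dx":0,"dy":0,"dz":0,"yaw":0},
    {"jaw":1,"dx":0,"dy":0,"dz":0,"yaw":0},
  ],
)

```text
clock: 12.85
tool_pos: [0.5125, 0.1624, 0.2603]
eef_rot: [0.067, 0.997, -0.011, -0.04]
contact_force: [0.2, -0.2, -2.5]
opening: 0.11
```

```bash
python3 - <<'E'
from h import *
plan([(.518,.168,.27)],82.25,1,step=.012)
st=r.get_state(); print(st['eef_rot'], 'tool z',R.from_quat(st['eef_rot']).apply([0,0,1]),'tool y',R.from_quat(st['eef_rot']).apply([0,1,0]))
n='top'
for n in('top','scene'):
    s=snap(n,n+'5.png'); W=cloud(s)
    m=(W[...,2]>.24)&(W[...,2]<.31)&(W[...,0]>.35)&(W[...,0]<.75)&(W[...,1]>.05)&(W[...,1]<.4)
    P=W[m]; print(n,m.sum(), np.nanpercentile(P,[2,50,98],axis=0))
E
```

```text
t 12.85 tcp [0.5125 0.1624 0.2603] psi 82.4 F [ 0.2 -0.2 -2.5] op 0.110
[{"jaw": 1, "dx": -0.005, "dy": 0.006, "dz": -0.009, "yaw": 0.002}, {"jaw": 1, "dx": -0.0, "dy": 0.0, "dz": -0.0, "yaw": -0.0}]
2
[ 0.06703856  0.99688922 -0.01119951 -0.03990346] tool z [-0.08106025 -0.0169792  -0.99656457] tool y [ 0.13276624  0.99076081 -0.02767948]
top 638 [[0.56633334 0.14255324 0.24353805]
 [0.63540678 0.17573656 0.26513529]
 [0.65580378 0.28152411 0.27335175]]
scene 2434 [[0.45074425 0.14518018 0.24296697]
 [0.56695501 0.25208969 0.26411884]
 [0.65586155 0.2989299  0.28410122]]
```

View pics/top5.png

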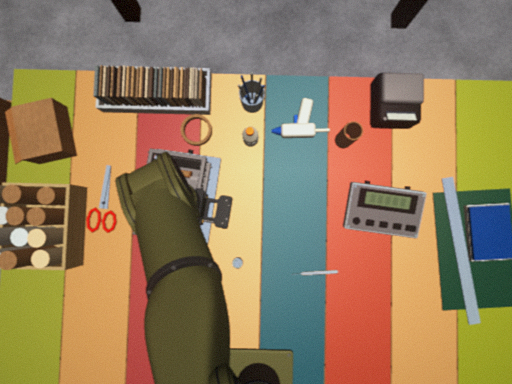

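View pics/scene5.png

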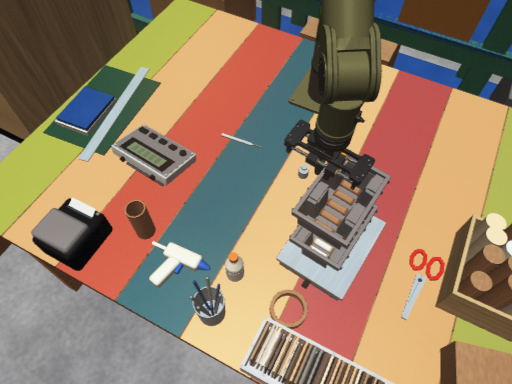

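The tote is turned over the lower one, at about (340,195) in the scene view. The tool has picked up a tilt of about 4.6° (far end low) during the moves. I'll check which kinds of motion make it drift before lowering.

Call:
play_rows(
  targets=[
    {"jaw":1,"dx":0,"dy":0,"dz":0,"yaw":0},
    {"jaw":1,"dx":0,"dy":0,"dz":0,"yaw":0},
    {"jaw":1,"dx":0,"dy":0,"dz":0,"yaw":0},
    {"jaw":1,"dx":0,"dy":0,"dz":0,"yaw":0},
    {"jaw":1,"dx":0,"dy":0,"dz":0,"yaw":0},
  ],
)

```text
clock: 13.45
tool_pos: [0.5124, 0.1621, 0.2609]
eef_rot: [0.068, 0.997, -0.011, -0.039]
contact_force: [0.2, 0.3, -3.6]
opening: 0.11
```

```bash
cat >> h.py <<'E'
def tilt():
    st=r.get_state(); print('t %.2f tcp %s psi %.1f toolz %s op %.3f F %s'%(st['clock'],np.round(st['tool_pos'],4),np.degrees(psi_now(st)),np.round(R.from_quat(st['eef_rot']).apply([0,0,1]),4),st['opening'],np.round(st['contact_force'],1)), 'q',np.round(st['q'],4))
E
python3 -c "from h import *;tilt()"
```

```text
t 13.45 tcp [0.5124 0.1621 0.2609] psi 82.3 toolz [-0.08   -0.0173 -0.9966] op 0.110 F [ 0.2  0.3 -3.6] q [-0.2461  0.5841 -0.2274  1.7269  0.1327  0.9271  0.9095]
```

Call:
play_rows(
  targets=[
    {"jaw":1,"dx":-0.003,"dy":0.004,"dz":-0.04,"yaw":0},
    {"jaw":1,"dx":0,"dy":0,"dz":0.01,"yaw":0},
    {"jaw":1,"dx":0,"dy":0,"dz":0.01,"yaw":0},
    {"jaw":1,"dx":0,"dy":0,"dz":0.01,"yaw":0},
    {"jaw":1,"dx":0,"dy":0,"dz":0,"yaw":0},
  ],
)

```text
clock: 13.95
tool_pos: [0.5153, 0.1651, 0.2683]
eef_rot: [0.067, 0.997, -0.012, -0.041]
contact_force: [-0.1, -0.2, -3.4]
opening: 0.108
```

```bash
python3 -c "from h import *;tilt()"
```

```text
t 13.95 tcp [0.5153 0.1651 0.2683] psi 82.3 toolz [-0.083  -0.0187 -0.9964] op 0.108 F [-0.1 -0.2 -3.4] q [-0.2496  0.5818 -0.2282  1.7037  0.1296  0.9556  0.9097]
```

Call:
play_rows(
  targets=[
    {"jaw":1,"dx":0,"dy":0,"dz":-0.002,"yaw":0.14},
    {"jaw":1,"dx":0,"dy":0,"dz":-0.002,"yaw":0.14},
    {"jaw":1,"dx":0,"dy":0,"dz":0,"yaw":0.14},
    {"jaw":1,"dx":0,"dy":0,"dz":0,"yaw":0.14},
    {"jaw":1,"dx":0,"dy":0,"dz":0,"yaw":0},
  ],
)

```text
clock: 14.45
tool_pos: [0.5125, 0.1641, 0.268]
eef_rot: [0.35, 0.936, -0.026, -0.039]
contact_force: [-0.2, 0.1, -2.4]
opening: 0.108
```

```bash
python3 -c "from h import *;tilt()"
```

```text
t 14.45 tcp [0.5125 0.1641 0.268 ] psi 49.1 toolz [-0.0922 -0.0214 -0.9955] op 0.108 F [-0.2  0.1 -2.4] q [-0.3521  0.5765 -0.0569  1.7093  0.0181  0.95    0.442 ]
```

Call:
play_rows(
  targets=[
    {"jaw":1,"dx":0,"dy":0,"dz":0,"yaw":-0.148},
    {"jaw":1,"dx":0,"dy":0,"dz":0,"yaw":-0.148},
    {"jaw":1,"dx":0,"dy":0,"dz":0,"yaw":-0.148},
    {"jaw":1,"dx":0,"dy":0,"dz":0,"yaw":-0.13},
    {"jaw":1,"dx":0,"dy":0,"dz":0,"yaw":0},
  ],
)

```text
clock: 14.95
tool_pos: [0.5108, 0.1638, 0.2657]
eef_rot: [0.057, 0.997, -0.015, -0.048]
contact_force: [-0.6, -0.4, -2.9]
opening: 0.11
```

```bash
python3 -c "
from h import *;tilt()
s=snap('scene','s6.png');cv2.imwrite('pics/s6c.png',cv2.resize(s['frame'][110:310,230:430,::-1],None,fx=3.8,fy=3.8,interpolation=cv2.INTER_CUBIC))"
```

```text
t 14.95 tcp [0.5108 0.1638 0.2657] psi 83.5 toolz [-0.0967 -0.0237 -0.995 ] op 0.110 F [-0.6 -0.4 -2.9] q [-0.245   0.586  -0.2367  1.7072  0.1333  0.9638  0.9249]
```

View pics/s6c.png

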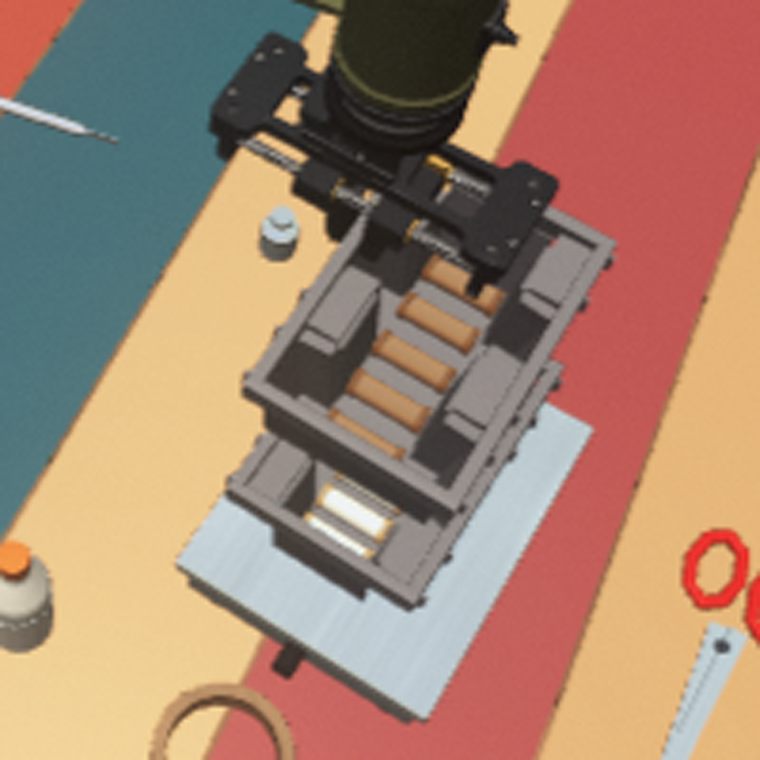

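The tote hangs over the lower one. Its far rim edge runs (245,390) to (455,510) in the crop and its near-left corner is at (615,245). I'll fit the rim plane from the depth.

```bash
cat >> h.py <<'E'
def ploc(s,W,crop,pts):
    (x0,y0,f)=crop
    for (cx,cy) in pts:
        u=int(round(x0+cx/f));v=int(round(y0+cy/f))
        print((cx,cy),'->',(u,v),np.round(W[v,u],4))
def rim(s,W,zlo,zhi,box=(.40,.70,.10,.36)):
    g=cv2.cvtColor(s['frame'],cv2.COLOR_RGB2HSV)
    m=(W[...,2]>zlo)&(W[...,2]<zhi)&(W[...,0]>box[0])&(W[...,0]<box[1])&(W[...,1]>box[2])&(W[...,1]<box[3])&(g[...,2]>75)
    k,l,st,c=cv2.connectedComponentsWithStats(m.astype(np.uint8)); i=1+np.argmax(st[1:,4]); P=W[l==i]
    return m,P
E
python3 - <<'E'
from h import *
s=dict(np.load('/tmp/scene.npz'));W=cloud(s)
ploc(s,W,(230,110,3.8),[(300,420),(350,448),(400,478),(252,384),(452,502),(500,430),(540,370),(575,310),(605,250),(590,235),(570,225),(290,330),(320,285)])
E
```

```text
(300, 420) -> (309, 221) [0.6431 0.1846 0.264 ]
(350, 448) -> (322, 228) [0.648  0.2166 0.2682]
(400, 478) -> (335, 236) [0.6519 0.2484 0.2667]
(252, 384) -> (296, 211) [0.6378 0.1503 0.2716]
(452, 502) -> (349, 242) [0.6499 0.2799 0.2643]
(500, 430) -> (362, 223) [0.5963 0.2889 0.2679]
(540, 370) -> (372, 207) [0.462  0.2993 0.1384]
(575, 310) -> (381, 192) [ 0.306   0.3109 -0.001 ]
(605, 250) -> (389, 176) [0.4582 0.3028 0.2788]
(590, 235) -> (385, 172) [0.4536 0.2911 0.2812]
(570, 225) -> (380, 169) [0.4507 0.2781 0.281 ]
(290, 330) -> (306, 197) [0.5975 0.1559 0.2763]
(320, 285) -> (314, 185) [0.5599 0.1591 0.2764]
```

```bash
cat >> h.py <<'E'
def go(tgt,n,psi_deg=None):
    st=r.get_state(); tilt(); d=np.array(tgt)-st['tool_pos']
    l=R.from_quat(st['eef_rot']).inv().apply(d)
    print('total tool shift',np.round(l,4),'per row',np.round(l/n,4))
    if psi_deg is not None: print('yaw total',round(psi_now(st)-np.radians(psi_deg),4))
E
python3 -c "
from h import *
go((.518,.167,.228),4,82)"
```

```text
t 15.00 tcp [0.5107 0.1637 0.2656] psi 83.3 toolz [-0.0967 -0.0238 -0.995 ] op 0.105 F [ 0.1  0.1 -2.2] q [-0.2457  0.5859 -0.2356  1.7072  0.1326  0.9637  0.9223]
total tool shift [-0.0103  0.0054  0.0367] per row [-0.0026  0.0014  0.0092]
yaw total 0.0235
```

Call:
play_rows(
  targets=[
    {"jaw":1,"dx":-0.003,"dy":0.0015,"dz":0.009,"yaw":0.023},
    {"jaw":1,"dx":-0.003,"dy":0.0015,"dz":0.009,"yaw":0},
    {"jaw":1,"dx":-0.003,"dy":0.0015,"dz":0.009,"yaw":0},
    {"jaw":1,"dx":-0.002,"dy":0.001,"dz":0.008,"yaw":0},
    {"jaw":1,"dx":0,"dy":0,"dz":0,"yaw":0},
  ],
)

```text
clock: 15.5
tool_pos: [0.5193, 0.1668, 0.2253]
eef_rot: [0.073, 0.996, -0.016, -0.048]
contact_force: [-0.5, -0.1, -2.5]
opening: 0.107
```

```bash
python3 -c "
from h import *
go((.518,.167,.22),4,82)
s=snap('scene','s7.png');cv2.imwrite('pics/s7c.png',cv2.resize(s['frame'][130:290,260:420,::-1],None,fx=4.7,fy=4.7,interpolation=cv2.INTER_CUBIC))"
```

```text
t 15.50 tcp [0.5193 0.1668 0.2253] psi 81.7 toolz [-0.098  -0.0251 -0.9949] op 0.107 F [-0.5 -0.1 -2.5] q [-0.2593  0.6474 -0.2167  1.7259  0.1437  0.885   0.8875]
total tool shift [0.0009 0.0002 0.0054] per row [0.0002 0.     0.0013]
yaw total -0.0053
```

View pics/s7c.png

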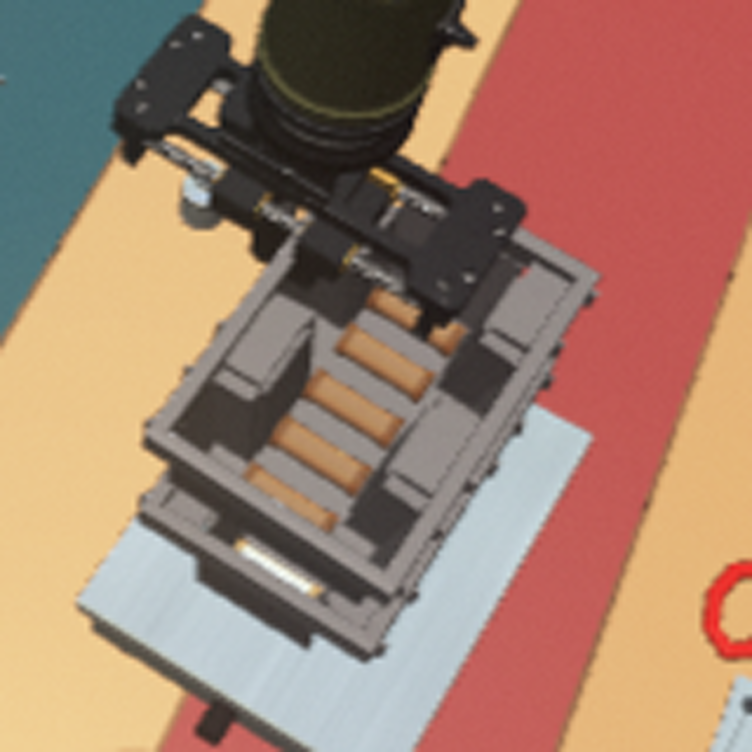

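```bash
python3 - <<'E'
from h import *
s=dict(np.load('/tmp/scene.npz'));W=cloud(s)
c=(260,130,4.7)
print('far B');ploc(s,W,c,[(200,462),(260,503),(320,540),(370,573)])
print('y+ B');ploc(s,W,c,[(420,550),(460,490),(520,400),(560,335)])
print('y- B');ploc(s,W,c,[(175,410),(220,345),(255,295)])
print('near B');ploc(s,W,c,[(570,265),(545,250)])
print('far A');ploc(s,W,c,[(200,545),(330,625)])
print('y+ A');ploc(s,W,c,[(385,625)])
# unit vec coordinates wrt A
E
```

```text
far B
(200, 462) -> (303, 228) [0.6473 0.176  0.2297]
(260, 503) -> (315, 237) [0.6546 0.2086 0.2282]
(320, 540) -> (328, 245) [0.6582 0.2416 0.2263]
(370, 573) -> (339, 252) [0.6605 0.2693 0.2221]
y+ B
(420, 550) -> (349, 247) [0.6396 0.2846 0.2232]
(460, 490) -> (358, 234) [0.5949 0.2916 0.2139]
(520, 400) -> (371, 215) [0.4898 0.3044 0.1447]
(560, 335) -> (379, 201) [ 0.3395  0.3156 -0.0013]
y- B
(175, 410) -> (297, 217) [0.6297 0.1528 0.2329]
(220, 345) -> (307, 203) [0.587  0.1585 0.2362]
(255, 295) -> (314, 193) [0.5556 0.1625 0.2384]
near B
(570, 265) -> (381, 186) [0.4648 0.2963 0.2406]
(545, 250) -> (376, 183) [0.4633 0.283  0.2421]
far A
(200, 545) -> (303, 246) [0.6489 0.186  0.1457]
(330, 625) -> (330, 263) [0.6585 0.2605 0.1439]
y+ A
(385, 625) -> (342, 263) [0.6472 0.2857 0.1481]
```

Alignment is good: the rim is about 6 mm forward, which offsets the bottom's lean. I'll lower in small steps and watch the force.

Call:
play_rows(
  targets=[
    {"jaw":1,"dx":0,"dy":0,"dz":0.003,"yaw":0},
    {"jaw":1,"dx":0,"dy":0,"dz":0.003,"yaw":0},
    {"jaw":1,"dx":0.001,"dy":0,"dz":0.003,"yaw":0},
    {"jaw":1,"dx":0,"dy":0,"dz":0,"yaw":0},
    {"jaw":1,"dx":0,"dy":0,"dz":0,"yaw":0},
  ],
)

```text
clock: 16.05
tool_pos: [0.5185, 0.1669, 0.2178]
eef_rot: [0.074, 0.996, -0.015, -0.046]
contact_force: [0.4, -0.6, 0.2]
opening: 0.107
```

```bash
python3 -c "
from h import *
go((.513,.167,.207),4,82)"
```

```text
t 16.05 tcp [0.5185 0.1669 0.2178] psi 81.6 toolz [-0.0941 -0.024  -0.9953] op 0.107 F [ 0.4 -0.6  0.2] q [-0.2612  0.6543 -0.2147  1.7399  0.1477  0.8602  0.8823]
total tool shift [ 0.0045 -0.0003  0.0112] per row [ 0.0011 -0.0001  0.0028]
yaw total -0.0064
```

Call:
play_rows(
  targets=[
    {"jaw":1,"dx":0.001,"dy":0,"dz":0.003,"yaw":0},
    {"jaw":1,"dx":0.001,"dy":0,"dz":0.003,"yaw":0},
    {"jaw":1,"dx":0.001,"dy":0,"dz":0.003,"yaw":0},
    {"jaw":1,"dx":0,"dy":0,"dz":0,"yaw":0},
    {"jaw":1,"dx":0,"dy":0,"dz":0,"yaw":0},
  ],
  squeeze=25,
)

```text
clock: 16.55
tool_pos: [0.5145, 0.1666, 0.2097]
eef_rot: [0.074, 0.996, -0.016, -0.045]
contact_force: [-1.2, -1.5, 1.6]
opening: 0.111
```

```bash
python3 -c "
from h import *
go((.513,.167,.207),4,82)
s=snap('scene','s8.png');cv2.imwrite('pics/s8c.png',cv2.resize(s['frame'][130:290,260:420,::-1],None,fx=4.7,fy=4.7,interpolation=cv2.INTER_CUBIC))"
```

```text
t 16.55 tcp [0.5145 0.1666 0.2097] psi 81.6 toolz [-0.0929 -0.0242 -0.9954] op 0.111 F [-1.2 -1.5  1.6] q [-0.2646  0.6598 -0.2124  1.7609  0.1516  0.8328  0.8752]
total tool shift [0.0013 0.0003 0.0028] per row [0.0003 0.0001 0.0007]
yaw total -0.007
```

View pics/s8c.png

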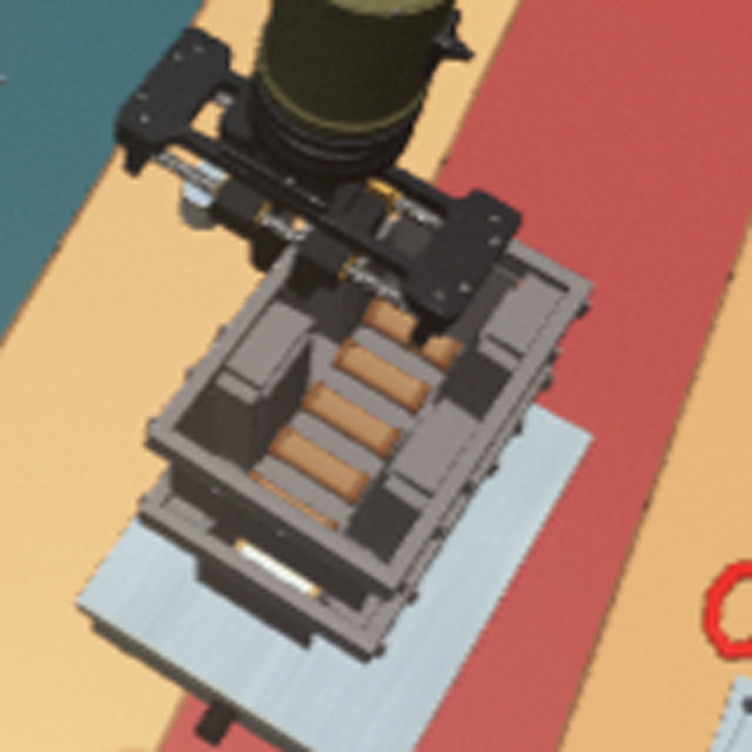

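The far edge is resting on the lower tote and tote B is levelling, pivoting in the grip. I'll check the rim heights.

```bash
python3 - <<'E'
from h import *
s=dict(np.load('/tmp/scene.npz'));W=cloud(s)
c=(260,130,4.7)
print('far B');ploc(s,W,c,[(200,458),(260,495),(320,532),(370,565)])
print('y+ B');ploc(s,W,c,[(420,540),(460,485),(520,398)])
print('y- B');ploc(s,W,c,[(175,410),(220,345),(255,295)])
print('near B');ploc(s,W,c,[(570,277),(545,262)])
print('far A');ploc(s,W,c,[(200,545),(330,625)])
E
```

```text
far B
(200, 458) -> (303, 227) [0.6421 0.1743 0.2241]
(260, 495) -> (315, 235) [0.6471 0.2062 0.2224]
(320, 532) -> (328, 243) [0.6525 0.2397 0.2238]
(370, 565) -> (339, 250) [0.6568 0.2676 0.2235]
y+ B
(420, 540) -> (349, 245) [0.6337 0.2829 0.2206]
(460, 485) -> (358, 233) [0.5969 0.2906 0.2217]
(520, 398) -> (371, 215) [0.4912 0.3044 0.1468]
y- B
(175, 410) -> (297, 217) [0.6247 0.1514 0.2236]
(220, 345) -> (307, 203) [0.5797 0.1568 0.2237]
(255, 295) -> (314, 193) [0.5464 0.1605 0.2237]
near B
(570, 277) -> (381, 189) [0.4592 0.2996 0.2219]
(545, 262) -> (376, 186) [0.4579 0.2861 0.2237]
far A
(200, 545) -> (303, 246) [0.6491 0.1861 0.1462]
(330, 625) -> (330, 263) [0.6586 0.2605 0.1442]
```

All rim points are at 0.222–0.224 (expected 0.222), 77–78 mm above the lower rim, so tote B is level and seated. I'll release it.

Call:
play_rows(
  targets=[
    {"jaw":0.3,"dx":0,"dy":0,"dz":0,"yaw":0},
    {"jaw":0.3,"dx":0,"dy":0,"dz":0,"yaw":0},
    {"jaw":0.3,"dx":0,"dy":0,"dz":0,"yaw":0},
    {"jaw":0.3,"dx":0,"dy":0,"dz":0,"yaw":0},
    {"jaw":0.3,"dx":0,"dy":0,"dz":0,"yaw":0},
  ],
)

```text
clock: 17.1
tool_pos: [0.5157, 0.1684, 0.2096]
eef_rot: [0.074, 0.996, -0.014, -0.044]
contact_force: [-0.0, 0.1, -0.1]
opening: 0.541
```

```bash
python3 -c "
from h import *
go((.513,.167,.30),4,82)"
```

```text
t 17.10 tcp [0.5157 0.1684 0.2096] psi 81.6 toolz [-0.0906 -0.0216 -0.9957] op 0.541 F [-0.   0.1 -0.1] q [-0.2652  0.6606 -0.2136  1.7588  0.1509  0.831   0.8754]
total tool shift [ 0.0102 -0.0049 -0.0897] per row [ 0.0026 -0.0012 -0.0224]
yaw total -0.0062
```

Call:
play_rows(
  targets=[
    {"jaw":0.3,"dx":0.001,"dy":0,"dz":-0.01,"yaw":0},
    {"jaw":0.3,"dx":0.002,"dy":0,"dz":-0.02,"yaw":0},
    {"jaw":0.3,"dx":0.003,"dy":-0.001,"dz":-0.025,"yaw":0},
    {"jaw":0.3,"dx":0.003,"dy":-0.001,"dz":-0.03,"yaw":0},
    {"jaw":0.3,"dx":0,"dy":0,"dz":0,"yaw":0},
  ],
)

```text
clock: 17.6
tool_pos: [0.514, 0.1702, 0.3002]
eef_rot: [0.073, 0.996, -0.014, -0.045]
contact_force: [0.5, 0.6, -0.1]
opening: 0.7
```

```bash
python3 -c "
from h import *
plan([(.54,0,.28),(.54,-.2,.22),(.4843,-.3929,.13)],-6.5,1,step=.045)
tilt()"
```

```text
t 17.60 tcp [0.514  0.1702 0.3002] psi 81.7 F [ 0.5  0.6 -0.1] op 0.700
[{"jaw": 1, "dx": -0.013, "dy": -0.043, "dz": 0.005, "yaw": 0.149}, {"jaw": 1, "dx": -0.019, "dy": -0.04, "dz": 0.005, "yaw": 0.149}, {"jaw": 1, "dx": -0.025, "dy": -0.037, "dz": 0.005, "yaw": 0.149}, {"jaw": 1, "dx": -0.026, "dy": -0.028, "dz": 0.004, "yaw": 0.149}, {"jaw": 1, "dx": -0.029, "dy": -0.032, "dz": 0.013, "yaw": 0.149}]
[{"jaw": 1, "dx": -0.033, "dy": -0.027, "dz": 0.013, "yaw": 0.149}, {"jaw": 1, "dx": -0.037, "dy": -0.022, "dz": 0.013, "yaw": 0.149}, {"jaw": 1, "dx": -0.04, "dy": -0.016, "dz": 0.013, "yaw": 0.149}, {"jaw": 1, "dx": -0.027, "dy": -0.006, "dz": 0.008, "yaw": 0.149}, {"jaw": 1, "dx": -0.038, "dy": -0.015, "dz": 0.018, "yaw": 0.149}]
[{"jaw": 1, "dx": -0.04, "dy": -0.009, "dz": 0.018, "yaw": 0.049}, {"jaw": 1, "dx": -0.04, "dy": -0.007, "dz": 0.018, "yaw": -0.0}, {"jaw": 1, "dx": -0.04, "dy": -0.007, "dz": 0.018, "yaw": -0.0}, {"jaw": 1, "dx": -0.036, "dy": -0.006, "dz": 0.016, "yaw": -0.0}]
14
t 17.60 tcp [0.514  0.1702 0.3002] psi 81.7 toolz [-0.0911 -0.021  -0.9956] op 0.700 F [ 0.5  0.6 -0.1] q [-0.2563  0.5512 -0.2311  1.6514  0.1141  1.0455  0.9026]
```

Call:
play_rows(
  targets=[
    {"jaw":1,"dx":-0.013,"dy":-0.043,"dz":0,"yaw":0.149},
    {"jaw":1,"dx":-0.019,"dy":-0.04,"dz":0,"yaw":0.149},
    {"jaw":1,"dx":-0.025,"dy":-0.037,"dz":0.002,"yaw":0.149},
    {"jaw":1,"dx":-0.03,"dy":-0.033,"dz":0.004,"yaw":0.149},
    {"jaw":1,"dx":-0.031,"dy":-0.032,"dz":0.01,"yaw":0.149},
  ],
)

```text
clock: 18.1
tool_pos: [0.5414, -0.0478, 0.2877]
eef_rot: [0.431, 0.901, -0.024, -0.035]
contact_force: [-0.2, 0.3, 0.2]
opening: 0.269
```

Call:
play_rows(
  targets=[
    {"jaw":1,"dx":-0.035,"dy":-0.027,"dz":0.013,"yaw":0.149},
    {"jaw":1,"dx":-0.037,"dy":-0.022,"dz":0.013,"yaw":0.149},
    {"jaw":1,"dx":-0.04,"dy":-0.016,"dz":0.013,"yaw":0.149},
    {"jaw":1,"dx":-0.04,"dy":-0.006,"dz":0.013,"yaw":0.149},
    {"jaw":1,"dx":-0.04,"dy":-0.005,"dz":0.013,"yaw":0.149},
  ],
)

```text
clock: 18.6
tool_pos: [0.5371, -0.268, 0.2237]
eef_rot: [0.731, 0.681, -0.035, -0.023]
contact_force: [0.5, -0.3, 0.1]
opening: 0.005
```

```bash
python3 -c "
from h import *
plan([(.4843,-.3929,.12)],-6.5,1,step=.045)
tilt()
s=snap('scene','s9.png')"
```

```text
t 18.60 tcp [ 0.5371 -0.268   0.2237] psi -4.1 F [ 0.5 -0.3  0.1] op 0.005
[{"jaw": 1, "dx": -0.034, "dy": -0.012, "dz": 0.027, "yaw": 0.042}, {"jaw": 1, "dx": -0.034, "dy": -0.01, "dz": 0.027, "yaw": -0.0}, {"jaw": 1, "dx": -0.034, "dy": -0.01, "dz": 0.027, "yaw": -0.0}, {"jaw": 1, "dx": -0.027, "dy": -0.008, "dz": 0.022, "yaw": -0.0}]
4
t 18.60 tcp [ 0.5371 -0.268   0.2237] psi -4.1 toolz [-0.0823 -0.013  -0.9965] op 0.005 F [ 0.5 -0.3  0.1] q [ 0.2463  0.7117  0.213   1.6037 -0.1184  0.9115  0.4191]
```

View pics/s9.png

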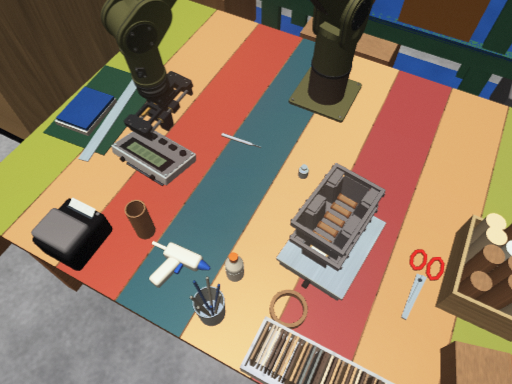

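Tote B stands on the lower tote, at about (338,208), clear of the gripper. On to ADD.

Call:
play_rows(
  targets=[
    {"jaw":1,"dx":-0.034,"dy":-0.003,"dz":0.027,"yaw":0.042},
    {"jaw":1,"dx":-0.034,"dy":-0.006,"dz":0.027,"yaw":0},
    {"jaw":1,"dx":-0.034,"dy":-0.006,"dz":0.027,"yaw":0},
    {"jaw":1,"dx":-0.01,"dy":-0.004,"dz":0.015,"yaw":0},
    {"jaw":1,"dx":0,"dy":0,"dz":0,"yaw":0},
  ],
)

```text
clock: 19.15
tool_pos: [0.4922, -0.3891, 0.1289]
eef_rot: [0.751, 0.659, -0.039, -0.022]
contact_force: [-0.0, 1.1, 0.1]
opening: 0.004
```

```bash
python3 -c "
from h import *
go((.483,-.3929,.078),4,-6.5)"
```

```text
t 19.15 tcp [ 0.4922 -0.3891  0.1289] psi -7.6 toolz [-0.0877 -0.0186 -0.996 ] op 0.004 F [-0.   1.1  0.1] q [ 0.4586  0.8631  0.1967  1.6008 -0.1237  0.754   0.5543]
total tool shift [-0.0035 -0.0043  0.0515] per row [-0.0009 -0.0011  0.0129]
yaw total -0.0187
```

Call:
play_rows(
  targets=[
    {"jaw":1,"dx":-0.001,"dy":-0.001,"dz":0.015,"yaw":-0.018},
    {"jaw":1,"dx":-0.001,"dy":-0.001,"dz":0.015,"yaw":0},
    {"jaw":1,"dx":-0.001,"dy":-0.001,"dz":0.012,"yaw":0},
    {"jaw":1,"dx":0,"dy":-0.001,"dz":0.006,"yaw":0},
    {"jaw":1,"dx":0,"dy":0,"dz":0,"yaw":0},
  ],
)

```text
clock: 19.65
tool_pos: [0.4901, -0.3853, 0.0831]
eef_rot: [0.742, 0.669, -0.035, -0.021]
contact_force: [-0.3, -0.1, 0.2]
opening: 0.005
```

```bash
python3 -c "
from h import *
go((.483,-.3929,.067),4,-6.5)"
```

```text
t 19.65 tcp [ 0.4901 -0.3853  0.0831] psi -6.0 toolz [-0.0804 -0.0157 -0.9966] op 0.005 F [-0.3 -0.1  0.2] q [ 0.4722  0.9203  0.1696  1.6369 -0.1276  0.6545  0.58  ]
total tool shift [-0.0079 -0.005   0.0168] per row [-0.002  -0.0013  0.0042]
yaw total 0.0093
```

Call:
play_rows(
  targets=[
    {"jaw":1,"dx":-0.004,"dy":-0.003,"dz":0.003,"yaw":0.009},
    {"jaw":1,"dx":-0.004,"dy":-0.003,"dz":0.003,"yaw":0},
    {"jaw":1,"dx":0,"dy":0,"dz":0.003,"yaw":0},
    {"jaw":1,"dx":0,"dy":0,"dz":0,"yaw":0},
    {"jaw":1,"dx":0,"dy":0,"dz":0,"yaw":0},
  ],
)

```text
clock: 20.15
tool_pos: [0.4839, -0.3935, 0.0764]
eef_rot: [0.745, 0.666, -0.035, -0.019]
contact_force: [-0.2, -0.3, -0.2]
opening: 0.003
```

```bash
python3 -c "
from h import *
go((.483,-.3929,.067),4,-6.5)"
```

```text
t 20.15 tcp [ 0.4839 -0.3935  0.0764] psi -6.5 toolz [-0.077  -0.0177 -0.9969] op 0.003 F [-0.2 -0.3 -0.2] q [ 0.4892  0.9287  0.1677  1.6433 -0.1288  0.6346  0.5878]
total tool shift [ 0.0007 -0.0002  0.0094] per row [ 0.0002 -0.0001  0.0024]
yaw total 0.0004
```

Call:
play_rows(
  targets=[
    {"jaw":1,"dx":0,"dy":-0.0005,"dz":0.003,"yaw":0},
    {"jaw":1,"dx":0,"dy":-0.0005,"dz":0.003,"yaw":0},
    {"jaw":1,"dx":0,"dy":0,"dz":0.003,"yaw":0},
    {"jaw":1,"dx":0,"dy":0,"dz":0.001,"yaw":0},
    {"jaw":1,"dx":0,"dy":0,"dz":0,"yaw":0},
  ],
)

```text
clock: 20.65
tool_pos: [0.4821, -0.3934, 0.0656]
eef_rot: [0.745, 0.666, -0.035, -0.019]
contact_force: [1.0, 0.3, -0.4]
opening: -0.001
```

Call:
play_rows(
  targets=[
    {"jaw":1,"dx":0,"dy":0,"dz":0.002,"yaw":0},
    {"jaw":1,"dx":0,"dy":0,"dz":0.002,"yaw":0},
    {"jaw":1,"dx":0,"dy":0,"dz":0.002,"yaw":0},
    {"jaw":1,"dx":0,"dy":0,"dz":0.002,"yaw":0},
    {"jaw":1,"dx":0,"dy":0,"dz":0.002,"yaw":0},
  ],
)

```text
clock: 21.15
tool_pos: [0.4832, -0.3937, 0.0607]
eef_rot: [0.745, 0.666, -0.033, -0.018]
contact_force: [-3.2, 4.3, 18.5]
opening: 0.006
```

```bash
python3 -c "
from h import *
tilt()"
```

```text
t 21.15 tcp [ 0.4832 -0.3937  0.0607] psi -6.4 toolz [-0.0732 -0.0183 -0.9971] op 0.006 F [-3.2  4.3 18.5] q [ 0.4944  0.9502  0.1608  1.6519 -0.1322  0.6006  0.5913]
```

At 18.5 N the tool went no lower, after about 4.5 mm of travel, so ADD is at its stop. I'll raise and go to PRINT.

Call:
play_rows(
  targets=[
    {"jaw":1,"dx":0,"dy":0,"dz":-0.005,"yaw":0},
    {"jaw":1,"dx":0,"dy":0,"dz":-0.01,"yaw":0},
    {"jaw":1,"dx":0,"dy":0,"dz":-0.01,"yaw":0},
    {"jaw":1,"dx":0,"dy":0,"dz":0,"yaw":0},
    {"jaw":1,"dx":0,"dy":0,"dz":0,"yaw":0},
  ],
)

```text
clock: 21.65
tool_pos: [0.4845, -0.3936, 0.0878]
eef_rot: [0.745, 0.666, -0.034, -0.018]
contact_force: [-0.2, 0.1, 0.1]
opening: 0.003
```

```bash
python3 -c "
from h import *
go((.4785,-.4335,.078),4,-6.5)"
```

```text
t 21.65 tcp [ 0.4845 -0.3936  0.0878] psi -6.5 toolz [-0.0737 -0.0189 -0.9971] op 0.003 F [-0.2  0.1  0.1] q [ 0.4879  0.9113  0.17    1.6416 -0.1275  0.6505  0.5877]
total tool shift [-0.0401 -0.0008  0.011 ] per row [-0.01   -0.0002  0.0027]
yaw total 0.0006
```

Call:
play_rows(
  targets=[
    {"jaw":1,"dx":-0.012,"dy":0,"dz":0.001,"yaw":0},
    {"jaw":1,"dx":-0.012,"dy":0,"dz":0.002,"yaw":0},
    {"jaw":1,"dx":-0.01,"dy":0,"dz":0.003,"yaw":0},
    {"jaw":1,"dx":-0.005,"dy":0,"dz":0.002,"yaw":0},
    {"jaw":1,"dx":0,"dy":0,"dz":0,"yaw":0},
  ],
)

```text
clock: 22.15
tool_pos: [0.4777, -0.4371, 0.0787]
eef_rot: [0.746, 0.665, -0.035, -0.018]
contact_force: [-0.3, 0.5, -0.1]
opening: 0.008
```

```bash
python3 -c "
from h import *
go((.4785,-.4335,.067),4,-6.5)"
```

```text
t 22.15 tcp [ 0.4777 -0.4371  0.0787] psi -6.6 toolz [-0.0759 -0.019  -0.9969] op 0.008 F [-0.3  0.5 -0.1] q [ 0.5533  0.9475  0.166   1.5685 -0.116   0.6845  0.6324]
total tool shift [0.004  0.0012 0.0115] per row [0.001  0.0003 0.0029]
yaw total -0.0011
```

Call:
play_rows(
  targets=[
    {"jaw":1,"dx":0.003,"dy":0.001,"dz":0.003,"yaw":0},
    {"jaw":1,"dx":0.001,"dy":0,"dz":0.003,"yaw":0},
    {"jaw":1,"dx":0,"dy":0,"dz":0.003,"yaw":0},
    {"jaw":1,"dx":0,"dy":0,"dz":0.001,"yaw":0},
    {"jaw":1,"dx":0,"dy":0,"dz":0,"yaw":0},
  ],
)

```text
clock: 22.65
tool_pos: [0.4787, -0.4313, 0.0669]
eef_rot: [0.745, 0.666, -0.034, -0.019]
contact_force: [0.3, 0.9, 0.5]
opening: 0.003
```

Call:
play_rows(
  targets=[
    {"jaw":1,"dx":0,"dy":0,"dz":0.002,"yaw":0},
    {"jaw":1,"dx":0,"dy":0,"dz":0.002,"yaw":0},
    {"jaw":1,"dx":0,"dy":0,"dz":0.002,"yaw":0},
    {"jaw":1,"dx":0,"dy":0,"dz":0.002,"yaw":0},
    {"jaw":1,"dx":0,"dy":0,"dz":0.002,"yaw":0},
  ],
)

```text
clock: 23.15
tool_pos: [0.4798, -0.4316, 0.0606]
eef_rot: [0.745, 0.666, -0.033, -0.018]
contact_force: [-3.2, 4.9, 20.7]
opening: 0.003
```

```bash
python3 -c "
from h import *
tilt()"
```

```text
t 23.15 tcp [ 0.4798 -0.4316  0.0606] psi -6.4 toolz [-0.073  -0.0178 -0.9972] op 0.003 F [-3.2  4.9 20.7] q [ 0.5491  0.9705  0.159   1.581  -0.1212  0.6476  0.6296]
```

PRINT is home at its stop too: 20.7 N, at the same height as ADD. I'll retreat and check.

Call:
play_rows(
  targets=[
    {"jaw":1,"dx":0,"dy":0,"dz":-0.005,"yaw":0},
    {"jaw":1,"dx":0,"dy":0,"dz":-0.015,"yaw":0},
    {"jaw":1,"dx":0,"dy":0,"dz":-0.03,"yaw":0},
    {"jaw":1,"dx":0,"dy":0,"dz":-0.04,"yaw":0},
    {"jaw":1,"dx":0,"dy":0,"dz":-0.04,"yaw":0},
  ],
)

```text
clock: 23.65
tool_pos: [0.4856, -0.427, 0.1903]
eef_rot: [0.745, 0.666, -0.035, -0.024]
contact_force: [-0.1, -0.3, -0.7]
opening: 0.001
```

Call:
play_rows(
  targets=[
    {"jaw":1,"dx":0,"dy":-0.03,"dz":-0.02,"yaw":0},
    {"jaw":1,"dx":0,"dy":-0.03,"dz":0,"yaw":0},
    {"jaw":1,"dx":0,"dy":0,"dz":0,"yaw":0},
    {"jaw":1,"dx":0,"dy":0,"dz":0,"yaw":0},
    {"jaw":1,"dx":0,"dy":0,"dz":0,"yaw":0},
  ],
)

```text
clock: 24.15
tool_pos: [0.4313, -0.4226, 0.2248]
eef_rot: [0.745, 0.666, -0.033, -0.016]
contact_force: [0.2, -0.2, -0.0]
opening: 0.001
```

```bash
python3 - <<'E'
from h import *
tilt()
for n in('scene','top'):
    s=snap(n,n+'10.png'); W=cloud(s); z=W[...,2]
    for nm,h0,h1 in (('B rim',.212,.235),('A rim',.137,.155),('pan',.05,.068)):
        m=(W[...,0]>.35)&(W[...,0]<.8)&(W[...,1]>.08)&(W[...,1]<.45)&(z>h0)&(z<h1)
        P=W[m];(cx,cy),sz,a=cv2.minAreaRect(P[:,:2].astype(np.float32))
        print(n,nm,len(P),round(cx,4),round(cy,4),np.round(sz,4),round(a,1),np.round(np.percentile(P[:,2],[10,50,90]),4))
        if nm=='B rim':
            Q=P[abs(P[:,2]-np.median(P[:,2]))<.006];A=np.c_[Q[:,:2]-Q[:,:2].mean(0),np.ones(len(Q))];print(' slope',np.round(np.linalg.lstsq(A,Q[:,2],rcond=None)[0],4))
    if n=='top': cv2.imwrite('pics/t10c.png',cv2.resize(s['frame'][135:255,130:235,::-1],None,fx=4.8,fy=4.8,interpolation=cv2.INTER_CUBIC))
E
```

```text
t 24.15 tcp [ 0.4313 -0.4226  0.2248] psi -6.4 toolz [-0.0707 -0.0204 -0.9973] op 0.001 F [ 0.2 -0.2 -0. ] q [ 0.5561  0.7001  0.1985  1.623  -0.0861  0.8705  0.6571]
scene B rim 1886 0.5491 0.2248 [0.1468 0.2136] 81.7 [0.2135 0.2202 0.2233]
 slope [0.0055 0.0015 0.2201]
scene A rim 1486 0.5522 0.2278 [0.1464 0.2097] 82.1 [0.1396 0.1439 0.1519]
scene pan 2730 0.555 0.239 [0.1957 0.2627] 83.2 [0.0571 0.0596 0.0621]
top B rim 1803 0.5499 0.226 [0.1465 0.2103] 81.7 [0.2134 0.2206 0.2239]
 slope [ 0.0053 -0.0006  0.2207]
top A rim 1340 0.5479 0.2284 [0.1443 0.205 ] 83.7 [0.1397 0.1425 0.1514]
top pan 1118 0.5563 0.2399 [0.1957 0.2601] 83.2 [0.0569 0.0599 0.0628]
```

View pics/t10c.png

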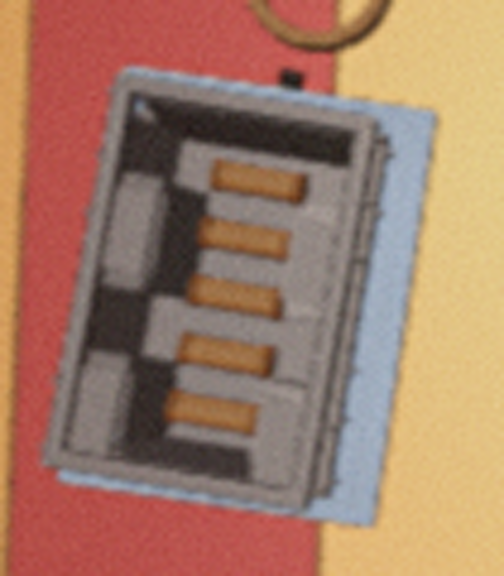

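View pics/scene10.png

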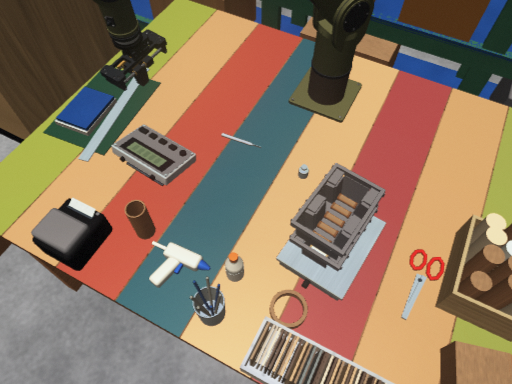

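Tote B stands level (slope under 0.006), turned end for end with its lug end towards the robot. Its centre is within about 4 mm of the lower tote's, and neither the lower tote nor the other things have moved. Handing in.

```bash
python3 -c "
from plant import r
print(r.finish_job())"
```

```text
the job is handed in; nothing more can be done
None
```

I pressed TARE, stacked tote B on the lower tote turned end for end and let go of it. Then I pressed ADD and PRINT, and handed the job in at about 24 s.

**Keys:** each key stopped against a hard stop, at about 10 N for TARE, 18 N for ADD and 21 N for PRINT. Travel was about 4 mm for TARE and 4–4.5 mm for ADD; for PRINT I judged it by its stopping at the same height as ADD. Each key was released before the next move. I had no direct reading of the key strokes, so these rest on force and height.

**Stack:** the last check from both cameras put tote B's rim at about 0.222 m, 77–78 mm above the lower rim, with a slope of 0.006 or less. Its centre is about 1 to 4 mm from the lower tote's, inside the 8 mm play. The lower tote's measured position changed by no more than 3 mm, within camera error. The other things looked unmoved in the pictures.

**What went wrong:** the tool picked up a tilt of about 5° while carrying the tote, which I could not correct directly. The tote levelled itself by pivoting in the grip as it touched down. ADD and PRINT were pressed with the tool still tilted about 4°.

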